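# Level the inspection stand and run its carriage under the camera

### The job

The small inspection stand on the bench wobbles because its adjustable foot does not reach the bench. Screw that foot down by its black knob until the stand rests firmly and level on all four feet, then slide the carriage by its red grip along the rods to the stop under the camera head and let go. Leave the stand where it is, do not run the carriage over while the foot is still so short that the stand tips, and do not knock over the blue glue bottle.

Things in the scene. Friction and masses are not known exactly. Their poses are not given: they have to be found in the camera images.
- stand: inspection stand, loose on the bench, about 3 kg in all: grey plate 210 mm deep (x), 380 wide (y), top 45 mm above the bench. Origin at bench height under its middle; own x points to the back, y to the left along the rods, z up. Feet at x +-85, y +-170 mm: three fixed, the front left one (x -85, y +170) adjustable. Rod end blocks at y -154 and +54 mm, tops 79 mm high
- camera_head (a point): centre of the underside of the white camera head on the stand, 105 x 80 x 55 mm (x, y, z), 210 mm above the bench, its lens 10 mm lower; held by a column at the stand's back. In the stand's frame it covers x -73 to +32 mm, y -30 to +50 mm, above the carriage's stop, so there the red grip can be reached only with a tool leaning back towards the front
- foot_knob (a point): centre (half-way up) of the adjustable foot's round black knob, 36 mm across, 26 mm tall, white line on top, on an upright screw with a domed rubber sole; knob and sole rise and fall together. With the sole level with the other feet this point is 79 mm above the bench and the knob's underside 21 mm above the plate; at the start both are 4 to 8 mm higher
- levelling_foot (a joint): turn of the adjustable foot, rad, growing clockwise seen from above, which screws foot and knob down 12 mm per full turn (1.91 mm per rad). 0 = sole level with the three fixed feet, all four touch; negative = too short, off the bench; positive = too long. Starts at -3.9 to -2.4, stays where it is left, turns against about 0.05 N m
- carriage_grip (a point): point to hold the carriage's red grip, a bar 20 mm wide (along the stand's y), 14 mm thick, leaning 35 degrees from vertical towards the stand's front (-x). It lies on the bar's centre line, 22 mm short of the upper end, about 118 mm above the bench, 80 mm in front of the stand's centre line; 30 mm of bar are free below it. Take it across y with the tool leaning 35 degrees alike
- carriage (a joint): travel of the carriage along the rods in m, to the stand's +y (left). Starts at 0 to 0.02 near the right end; 0.12 is the stop under the camera head. About 1.5 N of friction; a wooden sample is fixed on it. Near the stop its weight (about 1.1 kg) brings the stand down onto the adjustable foot
- glue_center (a point): middle of the blue glue bottle, 46 x 76 x 196 mm, standing upright and loose on the bench to the left of the stand

How it is judged:
On the way:
1. the adjustable foot is screwed to the level of the other feet, the stand level (value of joint levelling_foot between -0.8 and 0.8 rad and angle between stand's own z axis and vertical below 0.012 rad), for 0.2 s.
At the end, for the whole second after the job is handed in: The adjustable foot stands within 0.8 rad (1.5 mm) of the level of the other three, the stand rests on the bench tilted less than 0.012 rad, and the carriage is within 6 mm of the stop under the camera head, all at rest (all of step 1 and height (world z) of stand below 0.003 m and value of joint carriage above 0.114 m and linear speed of stand below 0.01 m/s); the robot touches nothing.
It fails at once if the stand tips because the carriage is run over while the foot is still too short (value of joint carriage above 0.06 m and angle between stand's own z axis and vertical above 0.024 rad).
It fails at once if the stand is shoved more than 40 mm (distance of stand from where it was at the start of the episode above 0.04 m).
It fails at once if the glue bottle is knocked over (angle between glue_center's own z axis and vertical above 0.5 rad).
It also fails if it takes over 59 s, if anything falls off the work surface, if the arm or the gripper's body presses on something with over 40 N, if the wrist force passes 120 N, or if a joint passes its speed limit or range.

### The arm

A 7-joint arm with a two-finger parallel gripper is mounted at the origin on a cart in front of the work surface, level with it; the furniture and walls round the work are solid. World frame = base frame: x ahead of the robot, y to its left, z up, the work surface at z = 0. Lengths are in m, angles in rad, forces in N, time in s.
With the tool pointing down it reaches from about 0.425 to 0.95 m from the base axis. Payload 16.7 kg.
Tool frame: the origin (TCP) lies at the very end of the fingers, on their centre line; the grasp point (between the pads) lies r.grip_point_offset behind it (r.grip_point_offset is the distance from the TCP to the grasp point, in m); z points along the fingers, y is the line along which they close (so a half turn about z gives the same grasp; the last joint's range is limited). The gripper opens to 94 mm and grips with 3 to 60 N. Pads are 16 mm wide; open, the fingers measure 119 mm over their backs; the gripper's body (75 mm by 177 mm) begins 78 mm behind the grasp point.
Start: joints at [-1.413, 0.426, 0.074, 1.606, -0.034, 1.111, -0.067], TCP at [0.205, 0.643, 0.205] pointing down, gripper open.
Joint ranges: [-2.85, 2.85], [-0.5, 2.14], [-1.23, 1.37], [0.21, 2.46], [-1.02, 4.16], [0.16, 2.05], [-2.73, 2.73]. Speed limits (rad/s): [1.89, 1.89, 2.39, 2.39, 3.01, 3.01, 3.01].

### API

Orientations are given as a unit quaternion [x, y, z, w].
In Python, from station import r, optics, job gives the robot as it stands. The module is installed in compiled form; this text tells all that it offers.
- The arm moves only by the tool carry_out, never from a script. Its argument "targets" is a list of rows, each an object of numbers: "x", "y", "z": the shift along the tool's x, y, z normalised to -1 to 1, where 1 is 0.025 m; "ax", "ay", "az": the turn, a rotation vector about the tool's x, y, z normalised to -1 to 1, where 1 is 30 degrees. A call has 1 to 12 rows; each row shifts and turns the commanded pose from where the row before left it, along the tool's axes as they then stand; what a row does not reach is not made up. A row lasts 1/12 s, in which the tool goes at most 41.7 mm and 7.16 degrees, less where a joint would pass 70% of its speed; a pose out of reach is approached as far as the arm can. A call with a number of a shift or a turn outside -1 to 1 is refused whole. A call with a gripper value outside its range is refused whole. "fingers" is the opening in per cent of the stroke, from 0 (shut) to 100 (fully open), set as the call begins (left out, the last holds). The fingers move at their own pace and stop on an object; "squeeze" is the grip in N (left out, the last holds). Time passes only in rows, so rows that do not move let the fingers close. It gives the time, the measured TCP pose, the force, the opening and the grip force at its end, in the units of the state.
- r.read_state(): the state, without advancing time (a new reading comes with each control period).
- optics.grab_frame(name): name is "scene" or "top"; returns a dict with "img" (480x640x3 uint8, red, green, blue), "vertical_fov" (degrees; the focal length in pixels is half the picture's height over the tangent of half this angle, whatever the lens; pixels are square), "cx", "cy" (the principal point, pixels), "R" (3x3) and "t" (3): a world point X has camera coordinates R X + t. Camera axes: x right, y down, z forward; pixel columns grow to the right and rows downward; lengths in m; the calibration is good to about 2 mm. A picture is of the moment at which its call begins. There is no depth.
- job.sign_off(): hands the job in; it is judged then, once.
The state is a dict: "time_s": time; "joint_pos": joint angles; "qd": joint speeds; "joint_efforts": joint torques, N m; "tool_pos": TCP position; "orientation": TCP orientation; "ft_force": force on the tool from outside, world axes, zero at the start; "moment": the same for the moment, N m; "grip_width": finger opening in m; "grasp_force": force on a finger pad.
Only numpy, scipy, OpenCV 4.12 (cv2) and the standard library are available. Lean on these libraries where they do the work, as an engineer would, in place of code of your own. Each camera call takes 0.05 s, during which the arm holds its last target. There are 200 camera calls.

## Working session

There is one attempt and no reset: what is moved stays moved. The work goes in short steps, Python scripts to look and compute and a tool call to move; the robot and the scene stay as the last step left them, time stands still between calls to the robot, and variables do not carry over. Pictures are saved under pics/ and viewed, at most 12 in all, crops included, and the job is handed in when it is done.

Besides the shell and the picture viewer there is one more tool, called after "Request:" in YAML: its name, and indented under it one key for each argument. carry_out: Moves the arm, as the interface text tells. Scaled input: -1 to 1 covers 0.025 m each way for a shift and 30 degrees each way for a turn. Its arguments: {"type":"object","properties":{"targets":{"type":"array","items":{"type":"object","properties":{"x":{"type":"number","minimum":-1,"maximum":1},"y":{"type":"number","minimum":-1,"maximum":1},"z":{"type":"number","minimum":-1,"maximum":1},"ax":{"type":"number","minimum":-1,"maximum":1},"ay":{"type":"number","minimum":-1,"maximum":1},"az":{"type":"number","minimum":-1,"maximum":1}}}},"fingers":{"type":"number"},"squeeze":{"type":"number"}},"required":["targets"]}

```bash
mkdir -p pics
cat > h.py <<'E'
from station import r, optics, job
import numpy as np, cv2, pickle
from scipy.spatial.transform import Rotation as Ro
def K(f):
    fl=240/np.tan(np.radians(f["vertical_fov"])/2); return fl
def proj(f,X):
    c=f["R"]@np.array(X)+f["t"]; return f["cx"]+K(f)*c[0]/c[2], f["cy"]+K(f)*c[1]/c[2]
def ray(f,u,v):
    R=np.array(f["R"]); d=R.T@np.array([(u-f["cx"])/K(f),(v-f["cy"])/K(f),1]); return -R.T@f["t"], d/np.linalg.norm(d)
def onz(f,u,v,z):
    o,d=ray(f,u,v); return o+d*(z-o[2])/d[2]
def tri(rs):
    A=0;b=0
    for o,d in rs:
        P=np.eye(3)-np.outer(d,d); A=A+P; b=b+P@o
    x=np.linalg.solve(A,b); return x,[np.linalg.norm((np.eye(3)-np.outer(d,d))@(x-o)) for o,d in rs]
def save(f,n): cv2.imwrite(n,cv2.cvtColor(f["img"],cv2.COLOR_RGB2BGR))
E
python3 - <<'E'
from h import *
F={}
for n in("scene","top"):
    F[n]=optics.grab_frame(n); save(F[n],f"pics/{n}0.png"); print(n,F[n]["vertical_fov"],-F[n]["R"].T@F[n]["t"])
pickle.dump(F,open("F0.pkl","wb")); s=r.read_state(); print({k:s[k] for k in("time_s","tool_pos","orientation","ft_force","grip_width")},r.grip_point_offset)
E
```

```text
scene 52.96909153902803 [-0.02385907 -0.29001718  0.84968172]
top 54.46459606745643 [0.4238819  0.2124227  1.03294063]
{'time_s': 0.1, 'tool_pos': array([0.20441297, 0.64288971, 0.20484306]), 'orientation': array([ 1.53315166e-01,  9.88177172e-01, -5.78440974e-04, -4.50072404e-05]), 'ft_force': array([ 0.10713088, -0.04332432, -0.44389085]), 'grip_width': 0.09399138354397343} 0.0188
```

View pics/scene0.png

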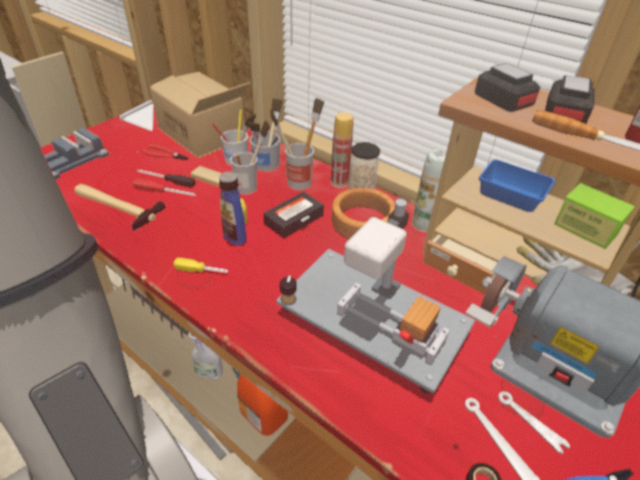

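View pics/top0.png

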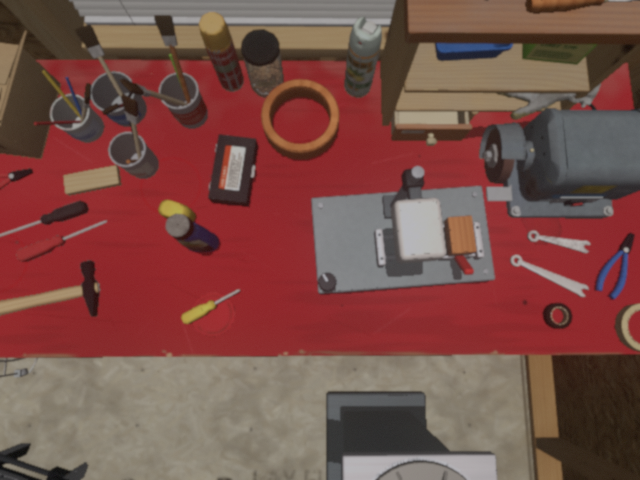

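The scene view shows the stand with the knob near (288,288) and the red grip near (405,337). In the top view the knob is near (327,282), the grip near (463,264) and the glue bottle near (190,232). I'll enlarge both.

Run:
```python
from h import *
F=pickle.load(open("F0.pkl","rb"))
a=F["top"]["img"][180:300,300:500]; b=F["scene"]["img"][215:390,270:480]
a=cv2.resize(a,None,fx=4,fy=4,interpolation=cv2.INTER_CUBIC); b=cv2.resize(b,None,fx=3.4,fy=3.4,interpolation=cv2.INTER_CUBIC)
cv2.imwrite("pics/a.png",a[...,::-1]); cv2.imwrite("pics/b.png",b[...,::-1])
```

```text
(no output)
```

View pics/a.png

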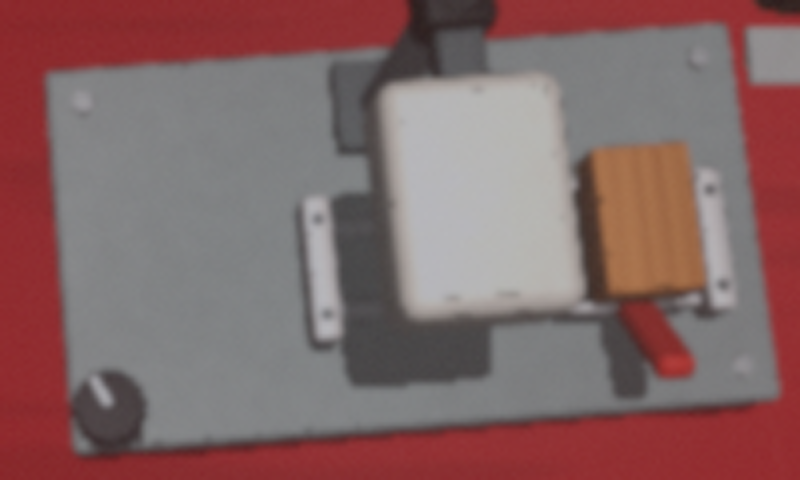

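View pics/b.png

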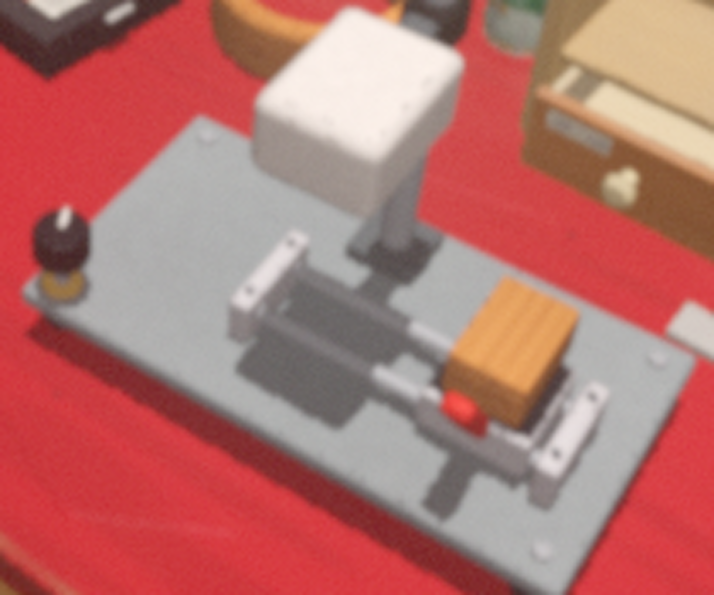

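Crop a: plate corners (47,72), (725,25), (778,395), (75,446); bolts (82,102), (699,57), (742,366); knob centre (110,409); grip end (677,360). Crop b: knob centre (62,240), red end (463,410), bolts (207,137), (655,360), (543,551).

Run:
```python
from h import *
from scipy.optimize import least_squares
F=pickle.load(open("F0.pkl","rb")); T,S=F["top"],F["scene"]
A=lambda u,v:(300+(u+.5)/4-.5,180+(v+.5)/4-.5); B=lambda u,v:(270+(u+.5)/3.4-.5,215+(v+.5)/3.4-.5)
obs=[]
for f,c,L in((T,A,[(82,102),(699,57),(742,366)]),(S,B,[(207,137),(655,360),(543,551)])):
    for p,q in zip(L,[(.085,.17),(.085,-.17),(-.085,-.17)]): obs.append((f,c(*p),(*q,.047)))
for p,q in zip([(47,72),(725,25),(778,395),(75,446)],[(.105,.19),(.105,-.19),(-.105,-.19),(-.105,.19)]): obs.append((T,A(*p),(*q,.045)))
def W(p,q): return Ro.from_euler("zyx",[p[2],p[4],p[5]]).apply(q)+[p[0],p[1],p[3]]
res=lambda p:np.concatenate([np.subtract(proj(f,W(p,q)),o) for f,o,q in obs]+[np.array(p[4:])*30, [p[3]*300]])
s=least_squares(res,[.45,.05,0,0,0,0]); print(s.x.round(4)); print(s.fun.round(1))
print("rotx tilt",)
for n,a,b in(("knob",(110,409),(62,240)),("grip end",(677,360),(463,410))):
    x,e=tri([ray(T,*A(*a)),ray(S,*B(*b))]); print(n,x.round(4),np.round(e,4),"stand frame",Ro.from_euler("z",-s.x[2]).apply(x-[s.x[0],s.x[1],0]).round(4))
print("knob pred",W(s.x,(-.085,.17,.079+.006)))
for z in(.05,.196): print("glue",onz(T,190,232,z))
print("knob line dir:",onz(T,*A(92,380),.098)-onz(T,*A(109,405),.098))
```

```text
[ 0.6015  0.0284  0.0724 -0.0025  0.0122  0.0051]
[ 0.4 -0.5 -0.4  0.  -0.  -0.8 -0.1  0.1  0.1  0.6 -0.9  0.  -0.7 -1.
  0.5 -1.   1.2  0.7 -0.5  1.5  0.4  0.2 -0.8]
rotx tilt
knob [0.5034 0.1907 0.0849] [0.0009 0.0009] stand frame [-0.0861  0.169   0.0849]
grip end [ 0.5226 -0.0859  0.1277] [0.0006 0.0006] stand frame [-0.087  -0.1083  0.1277]
knob pred [0.50543768 0.19138656 0.08450623]
glue [0.6130341  0.48293241 0.05      ]
glue [0.58493858 0.44275255 0.196     ]
knob line dir: [0.01255908 0.00846026 0.        ]
```

```bash
cat >> h.py <<'E'
def to(p,rot=None):
    s=r.read_state(); R=Ro.from_quat(s["orientation"]); d=R.inv().apply(np.array(p)-s["tool_pos"])
    print("t",s["time_s"],"tcp",np.round(s["tool_pos"],4),"shift units",np.round(d/.025,3),"j",np.round(s["joint_pos"],3),"f",np.round(s["ft_force"],1),"m",np.round(s["moment"],2),"w",s["grip_width"],s["grasp_force"])
    if rot is not None: print("turn units",(((R.inv()*rot).as_rotvec(degrees=True))/30).round(3))
    return s
E
python3 -c "
from h import *
to([.504,.191,.15])"
```

```text
t 0.1 tcp [0.2044 0.6429 0.2048] shift units [-16.897 -13.592   2.211] j [-1.412  0.427  0.074  1.607 -0.034  1.111 -0.067] f [ 0.1 -0.  -0.4] m [-0.   -0.05 -0.02] w 0.09399138354397343 0.0
```

Request:
carry_out:
  targets:
    - {"x": -0.85, "y": -0.68}
    - {"x": -0.85, "y": -0.68}
    - {"x": -0.85, "y": -0.68}
    - {"x": -0.85, "y": -0.68}
    - {"x": -0.85, "y": -0.68}
    - {"x": -0.85, "y": -0.68}
    - {"x": -0.85, "y": -0.68}
    - {"x": -0.85, "y": -0.68}
    - {"x": -0.85, "y": -0.68}
    - {"x": -0.85, "y": -0.68}
    - {"x": -0.85, "y": -0.68}
    - {"x": -0.85, "y": -0.68}
  fingers: 70

```text
schema error: expected keys x, y, z, ax, ay, az
```

```bash
python3 -c "
from h import *
to([.504,.191,.15])"
```

```text
t 0.1 tcp [0.2044 0.6429 0.2048] shift units [-16.897 -13.592   2.211] j [-1.412  0.427  0.074  1.607 -0.034  1.111 -0.067] f [ 0.1 -0.  -0.4] m [-0.   -0.05 -0.02] w 0.09399138354397343 0.0
```

Request:
carry_out:
  targets:
    - {"x": -0.85, "y": -0.68, "z": 0, "ax": 0, "ay": 0, "az": 0}
    - {"x": -0.85, "y": -0.68, "z": 0, "ax": 0, "ay": 0, "az": 0}
    - {"x": -0.85, "y": -0.68, "z": 0, "ax": 0, "ay": 0, "az": 0}
    - {"x": -0.85, "y": -0.68, "z": 0, "ax": 0, "ay": 0, "az": 0}
    - {"x": -0.85, "y": -0.68, "z": 0, "ax": 0, "ay": 0, "az": 0}
    - {"x": -0.85, "y": -0.68, "z": 0, "ax": 0, "ay": 0, "az": 0}
    - {"x": -0.85, "y": -0.68, "z": 0, "ax": 0, "ay": 0, "az": 0}
    - {"x": -0.85, "y": -0.68, "z": 0, "ax": 0, "ay": 0, "az": 0}
    - {"x": -0.85, "y": -0.68, "z": 0, "ax": 0, "ay": 0, "az": 0}
    - {"x": -0.85, "y": -0.68, "z": 0, "ax": 0, "ay": 0, "az": 0}
    - {"x": -0.85, "y": -0.68, "z": 0, "ax": 0, "ay": 0, "az": 0}
    - {"x": -0.85, "y": -0.68, "z": 0, "ax": 0, "ay": 0, "az": 0}
  fingers: 70

```text
time_s: 1.1
tool_pos: [0.3861, 0.3702, 0.2053]
orientation: [0.153, 0.988, -0.0, -0.0]
ft_force: [0.5, 0.6, 0.2]
grip_width: 0.0661
grasp_force: 0.0
```

```bash
python3 -c "
from h import *
to([.504,.191,.15])"
```

```text
t 1.1 tcp [0.3861 0.3702 0.2053] shift units [-6.665 -5.403  2.214] j [-1.055  0.197  0.196  1.928 -0.045  1.02   0.423] f [0.5 0.6 0.2] m [ 0.02 -0.03  0.02] w 0.06613931004314522 0.0
```

Request:
carry_out:
  targets:
    - {"x": -0.84, "y": -0.675, "z": 0, "ax": 0, "ay": 0, "az": 0}
    - {"x": -0.84, "y": -0.675, "z": 0, "ax": 0, "ay": 0, "az": 0}
    - {"x": -0.84, "y": -0.675, "z": 0, "ax": 0, "ay": 0, "az": 0}
    - {"x": -0.84, "y": -0.675, "z": 0, "ax": 0, "ay": 0, "az": 0}
    - {"x": -0.84, "y": -0.675, "z": 0, "ax": 0, "ay": 0, "az": 0}
    - {"x": -0.84, "y": -0.675, "z": 0, "ax": 0, "ay": 0, "az": 0}
    - {"x": -0.84, "y": -0.675, "z": 0, "ax": 0, "ay": 0, "az": 0}
    - {"x": -0.84, "y": -0.675, "z": 0, "ax": 0, "ay": 0, "az": 0}
    - {"x": 0, "y": 0, "z": 0, "ax": 0, "ay": 0, "az": -0.2}
    - {"x": 0, "y": 0, "z": 0, "ax": 0, "ay": 0, "az": -0.2}
    - {"x": 0, "y": 0, "z": 0, "ax": 0, "ay": 0, "az": -0.2}
    - {"x": 0, "y": 0, "z": 0, "ax": 0, "ay": 0, "az": -0.2}

```text
time_s: 2.1
tool_pos: [0.5048, 0.1917, 0.2052]
orientation: [-0.058, 0.998, -0.0, -0.0]
ft_force: [0.2, 0.9, -0.4]
grip_width: 0.0658
grasp_force: 0.0
```

```bash
python3 -c "
from h import *
to([.504,.191,.15])"
```

```text
t 2.1 tcp [0.5048 0.1917 0.2052] shift units [ 0.032 -0.026  2.208] j [-0.72   0.208  0.275  1.922 -0.066  1.021  1.27 ] f [ 0.2  0.9 -0.4] m [ 0.08  0.01 -0.01] w 0.06579278993731204 0.0
```

Request:
carry_out:
  targets:
    - {"x": 0, "y": 0, "z": 0.46, "ax": 0, "ay": 0, "az": -0.23}
    - {"x": 0, "y": 0, "z": 0.46, "ax": 0, "ay": 0, "az": -0.23}
    - {"x": 0, "y": 0, "z": 0.46, "ax": 0, "ay": 0, "az": -0.23}
    - {"x": 0, "y": 0, "z": 0.46, "ax": 0, "ay": 0, "az": -0.23}
    - {"x": 0, "y": 0, "z": 0.46, "ax": 0, "ay": 0, "az": -0.23}
    - {"x": 0, "y": 0, "z": 0.46, "ax": 0, "ay": 0, "az": -0.23}
    - {"x": 0, "y": 0, "z": 0.46, "ax": 0, "ay": 0, "az": -0.23}
    - {"x": 0, "y": 0, "z": 0.46, "ax": 0, "ay": 0, "az": 0}
    - {"x": 0, "y": 0, "z": 0.46, "ax": 0, "ay": 0, "az": 0}
    - {"x": 0, "y": 0, "z": 0.46, "ax": 0, "ay": 0, "az": 0}
    - {"x": 0, "y": 0, "z": 0.46, "ax": 0, "ay": 0, "az": 0}
    - {"x": 0, "y": 0, "z": 0.46, "ax": 0, "ay": 0, "az": 0}

```text
time_s: 3.1
tool_pos: [0.5048, 0.192, 0.0664]
orientation: [-0.458, 0.889, -0.0, -0.0]
ft_force: [-0.1, -0.6, -0.5]
grip_width: 0.0653
grasp_force: 0.0
```

Request:
carry_out:
  targets:
    - {"x": 0, "y": 0, "z": 0, "ax": 0, "ay": 0, "az": 0}
    - {"x": 0, "y": 0, "z": 0, "ax": 0, "ay": 0, "az": 0}
    - {"x": 0, "y": 0, "z": 0, "ax": 0, "ay": 0, "az": 0}
    - {"x": 0, "y": 0, "z": 0, "ax": 0, "ay": 0, "az": 0}
    - {"x": 0, "y": 0, "z": 0, "ax": 0, "ay": 0, "az": 0}
    - {"x": 0, "y": 0, "z": 0, "ax": 0, "ay": 0, "az": 0}
  fingers: 20
  squeeze: 12

```text
time_s: 3.6
tool_pos: [0.5048, 0.1925, 0.068]
orientation: [-0.459, 0.888, 0.0, 0.0]
ft_force: [-1.6, 1.7, 0.4]
grip_width: 0.0357
grasp_force: 12.0
```

```bash
python3 -c "
from h import *
to([.504,.191,.067])
f=optics.grab_frame('scene'); cv2.imwrite('pics/g.png',cv2.resize(f['img'][170:390,220:480],None,fx=3,fy=2.7)[...,::-1])"
```

```text
t 3.6 tcp [0.5048 0.1925 0.068 ] shift units [ 0.068 -0.011  0.039] j [-0.583  0.38   0.121  2.033 -0.068  0.732  2.105] f [-1.6  1.7  0.4] m [ 0.67  0.69 -0.04] w 0.035709702859492695 12.000087797641754
```

View pics/g.png

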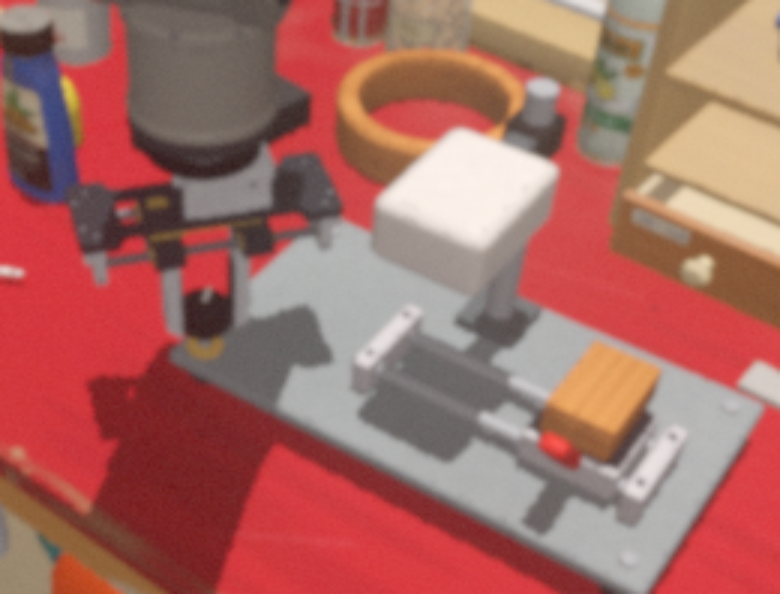

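The fingers straddle the knob at about (208,313) in the crop, 35.7 mm apart. Next I'll turn it clockwise and follow its descent.

Request:
carry_out:
  targets:
    - {"x": 0, "y": 0, "z": 0.0092, "ax": 0, "ay": 0, "az": 0.23}
    - {"x": 0, "y": 0, "z": 0.0092, "ax": 0, "ay": 0, "az": 0.23}
    - {"x": 0, "y": 0, "z": 0.0092, "ax": 0, "ay": 0, "az": 0.23}
    - {"x": 0, "y": 0, "z": 0.0092, "ax": 0, "ay": 0, "az": 0.23}
    - {"x": 0, "y": 0, "z": 0.0092, "ax": 0, "ay": 0, "az": 0.23}
    - {"x": 0, "y": 0, "z": 0.0092, "ax": 0, "ay": 0, "az": 0.23}
    - {"x": 0, "y": 0, "z": 0.0092, "ax": 0, "ay": 0, "az": 0.23}
    - {"x": 0, "y": 0, "z": 0.0092, "ax": 0, "ay": 0, "az": 0.23}
    - {"x": 0, "y": 0, "z": 0.0092, "ax": 0, "ay": 0, "az": 0.23}
    - {"x": 0, "y": 0, "z": 0.0092, "ax": 0, "ay": 0, "az": 0.23}
    - {"x": 0, "y": 0, "z": 0.0092, "ax": 0, "ay": 0, "az": 0.23}
    - {"x": 0, "y": 0, "z": 0.0092, "ax": 0, "ay": 0, "az": 0.23}
  squeeze: 15

```text
time_s: 4.65
tool_pos: [0.5041, 0.1915, 0.0648]
orientation: [0.246, 0.969, -0.0, -0.001]
ft_force: [-6.5, -2.9, 4.5]
grip_width: 0.0362
grasp_force: 15.0
```

Request:
carry_out:
  targets:
    - {"x": 0, "y": 0, "z": 0, "ax": 0, "ay": 0, "az": 0}
    - {"x": 0, "y": 0, "z": 0, "ax": 0, "ay": 0, "az": 0}

```text
time_s: 4.82
tool_pos: [0.5041, 0.1916, 0.0648]
orientation: [0.244, 0.97, -0.001, -0.001]
ft_force: [-5.8, -2.4, 4.6]
grip_width: 0.0361
grasp_force: 15.0
```

Request:
carry_out:
  targets:
    - {"x": 0, "y": 0, "z": 0.0092, "ax": 0, "ay": 0, "az": 0.23}
    - {"x": 0, "y": 0, "z": 0.0092, "ax": 0, "ay": 0, "az": 0.23}
    - {"x": 0, "y": 0, "z": 0.0092, "ax": 0, "ay": 0, "az": 0.23}
    - {"x": 0, "y": 0, "z": 0.0092, "ax": 0, "ay": 0, "az": 0.23}
    - {"x": 0, "y": 0, "z": 0, "ax": 0, "ay": 0, "az": 0}
    - {"x": 0, "y": 0, "z": 0, "ax": 0, "ay": 0, "az": 0}

```text
time_s: 5.32
tool_pos: [0.5038, 0.1914, 0.0638]
orientation: [0.468, 0.884, -0.001, -0.001]
ft_force: [-7.2, -3.3, 5.5]
grip_width: 0.0356
grasp_force: 15.0
```

```bash
python3 -c "
from h import *
to([.504,.191,.067])"
```

```text
t 5.3167 tcp [0.5038 0.1914 0.0638] shift units [-0.017 -0.004 -0.129] j [-0.957  0.445  0.594  2.057 -0.364  0.744  0.461] f [-7.2 -3.3  5.5] m [-1.06  1.75 -0.02] w 0.03564374555299521 15.001131892204285
```

Request:
carry_out:
  targets:
    - {"x": 0, "y": 0, "z": 0, "ax": 0, "ay": 0, "az": 0}
    - {"x": 0, "y": 0, "z": 0, "ax": 0, "ay": 0, "az": 0}
    - {"x": 0, "y": 0, "z": 0, "ax": 0, "ay": 0, "az": 0}
    - {"x": 0, "y": 0, "z": 0, "ax": 0, "ay": 0, "az": 0}
  fingers: 60

```text
time_s: 5.65
tool_pos: [0.5052, 0.1921, 0.064]
orientation: [0.467, 0.884, 0.0, 0.0]
ft_force: [-0.0, -1.1, 0.2]
grip_width: 0.056
grasp_force: 0.0
```

```bash
python3 -c "
from h import *
to([.504,.191,.067])
f=optics.grab_frame('scene');pickle.dump(f,open('F1.pkl','wb'))
g=pickle.load(open('F0.pkl','rb'))['scene']
c=lambda f:cv2.resize(f['img'][260:320,258:338],None,fx=5,fy=5,interpolation=cv2.INTER_CUBIC)
cv2.imwrite('pics/k1.png',np.hstack([c(g),c(f)])[...,::-1])"
```

```text
t 5.65 tcp [0.5052 0.1921 0.064 ] shift units [-0.008 -0.065 -0.121] j [-0.956  0.445  0.593  2.056 -0.364  0.742  0.462] f [-0.  -1.1  0.2] m [-0.02  0.04 -0.03] w 0.056037705884382456 0.0
```

View pics/k1.png

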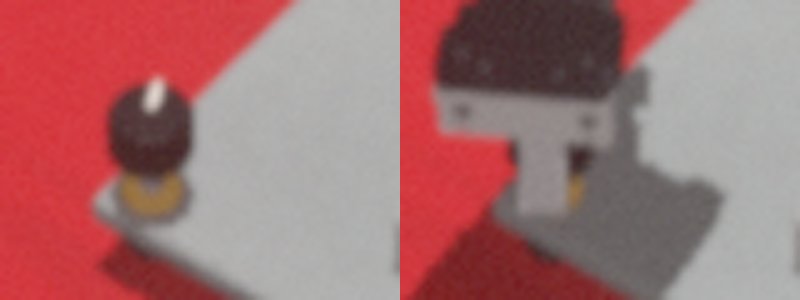

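The right finger hides the knob in that picture; the plate corner has not moved. I'll lift clear and measure.

Request:
carry_out:
  targets:
    - {"x": 0, "y": 0, "z": -1, "ax": 0, "ay": 0, "az": 0}
    - {"x": 0, "y": 0, "z": -1, "ax": 0, "ay": 0, "az": 0}
    - {"x": 0, "y": 0, "z": -1, "ax": 0, "ay": 0, "az": 0}
    - {"x": 0, "y": 0, "z": -1, "ax": 0, "ay": 0, "az": 0}
    - {"x": 0, "y": 0, "z": 0, "ax": 0, "ay": 0, "az": 0}

```text
time_s: 6.12
tool_pos: [0.507, 0.1926, 0.1679]
orientation: [0.468, 0.884, 0.003, 0.001]
ft_force: [1.3, 0.9, -0.3]
grip_width: 0.0566
grasp_force: 0.0
```

```bash
python3 -c "
from h import *
to([.504,.191,.067])
f=optics.grab_frame('scene');pickle.dump(f,open('F1.pkl','wb'))
g=pickle.load(open('F0.pkl','rb'))['scene']
c=lambda f:cv2.resize(f['img'][265:315,265:315],None,fx=8,fy=8,interpolation=cv2.INTER_CUBIC)
cv2.imwrite('pics/k2.png',np.hstack([c(g),c(f)])[...,::-1])"
```

```text
t 6.1167 tcp [0.507  0.1926 0.1679] shift units [ 0.014 -0.159  4.036] j [-1.051  0.293  0.687  1.978 -0.23   0.942  0.348] f [ 1.3  0.9 -0.3] m [-0.01 -0.01 -0.07] w 0.05660243302186438 0.0
```

View pics/k2.png

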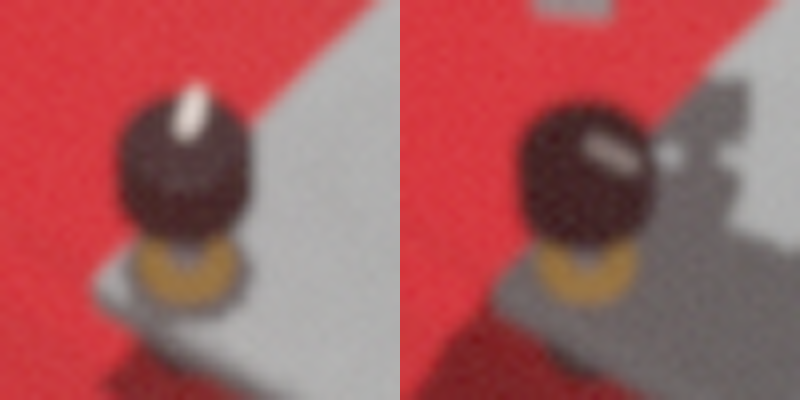

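The white line went from (180,137)-(197,88) to (188,140)-(240,162) in the 8x crops, and the knob sits about 8 crop pixels lower.

```bash
python3 -c "
from h import *
f=pickle.load(open('F0.pkl','rb'))['scene']
P=lambda u,v,z:onz(f,265+(u+.5)/8-.5,265+(v+.5)/8-.5,z)
A=[]
for a,b,z in(((180,137),(197,88),.098),((188,140),(240,162),.0945)):
    d=P(*b,z)-P(*a,z); A.append(np.degrees(np.arctan2(d[1],d[0]))); print(d,P(*a,z))
print(A)
p0=np.array(proj(f,[.504,.191,.085]))
for dz in(0,.003,.004,.005):print(dz,8*(np.array(proj(f,[.504,.191,.085-dz]))-p0))
q=np.array([p for p in [proj(f,[.504,.191,.085])]]);print((q-265+.5)*8)
"
```

```text
[0.01659345 0.00864783 0.        ] [0.50160709 0.19014454 0.098     ]
[ 3.05316898e-03 -1.58443183e-02 -1.11022302e-16] [0.50463219 0.19002175 0.0945    ]
[np.float64(27.526686142828883), np.float64(-79.09290720879635)]
0 [0. 0.]
0.003 [0.11379516 7.59997667]
0.004 [ 0.15163031 10.12685327]
0.005 [ 0.18941734 12.65051566]
[[184.57019621 164.32135519]]
```

Request:
carry_out:
  targets:
    - {"x": 0, "y": -0.06, "z": 1, "ax": 0, "ay": 0, "az": 0}
    - {"x": 0, "y": 0, "z": 1, "ax": 0, "ay": 0, "az": 0}
    - {"x": 0, "y": 0, "z": 1, "ax": 0, "ay": 0, "az": 0}
    - {"x": 0, "y": 0, "z": 1, "ax": 0, "ay": 0, "az": 0}
    - {"x": 0, "y": 0, "z": 0, "ax": 0, "ay": 0, "az": 0}
    - {"x": 0, "y": 0, "z": 0, "ax": 0, "ay": 0, "az": 0}

```text
time_s: 6.67
tool_pos: [0.5029, 0.1902, 0.0628]
orientation: [0.468, 0.884, -0.002, -0.001]
ft_force: [0.1, 0.8, 1.2]
grip_width: 0.0566
grasp_force: 0.0
```

Request:
carry_out:
  targets:
    - {"x": 0, "y": 0, "z": 0, "ax": 0, "ay": 0, "az": 0}
    - {"x": 0, "y": 0, "z": 0, "ax": 0, "ay": 0, "az": 0}
    - {"x": 0, "y": 0, "z": 0, "ax": 0, "ay": 0, "az": 0}
    - {"x": 0, "y": 0, "z": 0, "ax": 0, "ay": 0, "az": 0}
    - {"x": 0, "y": 0, "z": 0, "ax": 0, "ay": 0, "az": 0}
  fingers: 20
  squeeze: 25

```text
time_s: 7.08
tool_pos: [0.5038, 0.1914, 0.0645]
orientation: [0.467, 0.884, 0.0, 0.0]
ft_force: [-1.9, -1.4, 2.8]
grip_width: 0.0354
grasp_force: 25.0
```

Request:
carry_out:
  targets:
    - {"x": 0, "y": 0, "z": 0.04, "ax": 0, "ay": 0, "az": 0}
    - {"x": 0, "y": 0, "z": 0, "ax": 0, "ay": 0, "az": 0}
    - {"x": 0, "y": 0, "z": 0, "ax": 0, "ay": 0, "az": 0}

```text
time_s: 7.33
tool_pos: [0.5037, 0.1914, 0.0629]
orientation: [0.467, 0.884, 0.0, -0.0]
ft_force: [-3.8, 1.3, 4.2]
grip_width: 0.0359
grasp_force: 25.0
```

Request:
carry_out:
  targets:
    - {"x": 0, "y": 0, "z": 0.04, "ax": 0, "ay": 0, "az": 0}
    - {"x": 0, "y": 0, "z": 0, "ax": 0, "ay": 0, "az": 0}
    - {"x": 0, "y": 0, "z": 0, "ax": 0, "ay": 0, "az": 0}

```text
time_s: 7.58
tool_pos: [0.5037, 0.1915, 0.0622]
orientation: [0.467, 0.884, 0.0, -0.0]
ft_force: [-5.7, 0.6, 14.2]
grip_width: 0.0355
grasp_force: 25.0
```

Request:
carry_out:
  targets:
    - {"x": 0, "y": 0, "z": -0.08, "ax": 0, "ay": 0, "az": 0}
    - {"x": 0, "y": 0, "z": 0, "ax": 0, "ay": 0, "az": 0}
    - {"x": 0, "y": 0, "z": 0, "ax": 0, "ay": 0, "az": 0}
    - {"x": 0, "y": 0, "z": 0, "ax": 0, "ay": 0, "az": 0}

```text
time_s: 7.92
tool_pos: [0.5037, 0.1913, 0.0638]
orientation: [0.467, 0.884, 0.0, -0.0]
ft_force: [-2.1, 1.0, 3.4]
grip_width: 0.036
grasp_force: 25.0
```

Request:
carry_out:
  targets:
    - {"x": 0, "y": 0, "z": 0.009, "ax": 0, "ay": 0, "az": 0.225}
    - {"x": 0, "y": 0, "z": 0.009, "ax": 0, "ay": 0, "az": 0.225}
    - {"x": 0, "y": 0, "z": 0.009, "ax": 0, "ay": 0, "az": 0.225}
    - {"x": 0, "y": 0, "z": 0.009, "ax": 0, "ay": 0, "az": 0.225}
    - {"x": 0, "y": 0, "z": 0, "ax": 0, "ay": 0, "az": 0}
    - {"x": 0, "y": 0, "z": 0, "ax": 0, "ay": 0, "az": 0}

```text
time_s: 8.42
tool_pos: [0.5034, 0.1911, 0.0627]
orientation: [0.659, 0.752, -0.0, 0.0]
ft_force: [-3.6, 0.7, 4.1]
grip_width: 0.0356
grasp_force: 25.0
```

Request:
carry_out:
  targets:
    - {"x": 0, "y": 0, "z": 0.009, "ax": 0, "ay": 0, "az": 0.225}
    - {"x": 0, "y": 0, "z": 0.009, "ax": 0, "ay": 0, "az": 0.225}
    - {"x": 0, "y": 0, "z": 0.009, "ax": 0, "ay": 0, "az": 0.225}
    - {"x": 0, "y": 0, "z": 0.009, "ax": 0, "ay": 0, "az": 0.225}
    - {"x": 0, "y": 0, "z": 0, "ax": 0, "ay": 0, "az": 0}
    - {"x": 0, "y": 0, "z": 0, "ax": 0, "ay": 0, "az": 0}

```text
time_s: 8.92
tool_pos: [0.5033, 0.1911, 0.0622]
orientation: [0.817, 0.577, -0.0, -0.0]
ft_force: [-6.8, -1.9, 16.0]
grip_width: 0.0356
grasp_force: 25.0
```

Request:
carry_out:
  targets:
    - {"x": 0, "y": 0, "z": 0, "ax": 0, "ay": 0, "az": 0}
    - {"x": 0, "y": 0, "z": 0, "ax": 0, "ay": 0, "az": 0}
    - {"x": 0, "y": 0, "z": 0, "ax": 0, "ay": 0, "az": 0}
    - {"x": 0, "y": 0, "z": 0, "ax": 0, "ay": 0, "az": 0}
    - {"x": 0, "y": 0, "z": 0, "ax": 0, "ay": 0, "az": 0}
    - {"x": 0, "y": 0, "z": 0, "ax": 0, "ay": 0, "az": 0}
  fingers: 50

```text
time_s: 9.42
tool_pos: [0.5037, 0.1911, 0.062]
orientation: [0.818, 0.576, 0.0, 0.0]
ft_force: [0.7, 0.4, 0.5]
grip_width: 0.047
grasp_force: 0.0
```

Request:
carry_out:
  targets:
    - {"x": 0, "y": 0, "z": 0, "ax": 0, "ay": 0, "az": 0}
    - {"x": 0, "y": 0, "z": 0, "ax": 0, "ay": 0, "az": 0}
    - {"x": 0, "y": 0, "z": 0, "ax": 0, "ay": 0, "az": 0}
    - {"x": 0, "y": 0, "z": 0, "ax": 0, "ay": 0, "az": 0}
    - {"x": 0, "y": 0, "z": 0, "ax": 0, "ay": 0, "az": 0}
    - {"x": 0, "y": 0, "z": 0, "ax": 0, "ay": 0, "az": 0}
  fingers: 20
  squeeze: 25

```text
time_s: 9.92
tool_pos: [0.5034, 0.1913, 0.0619]
orientation: [0.818, 0.576, -0.0, -0.0]
ft_force: [-4.3, 1.4, 3.2]
grip_width: 0.0356
grasp_force: 25.0
```

Request:
carry_out:
  targets:
    - {"x": 0, "y": 0, "z": 0.03, "ax": 0, "ay": 0, "az": 0}
    - {"x": 0, "y": 0, "z": 0, "ax": 0, "ay": 0, "az": 0}
    - {"x": 0, "y": 0, "z": 0, "ax": 0, "ay": 0, "az": 0}

```text
time_s: 10.17
tool_pos: [0.5034, 0.1913, 0.0613]
orientation: [0.818, 0.576, -0.0, -0.0]
ft_force: [-6.0, 2.5, 7.9]
grip_width: 0.0356
grasp_force: 25.0
```

Request:
carry_out:
  targets:
    - {"x": 0, "y": 0, "z": 0.03, "ax": 0, "ay": 0, "az": 0}
    - {"x": 0, "y": 0, "z": 0, "ax": 0, "ay": 0, "az": 0}
    - {"x": 0, "y": 0, "z": 0, "ax": 0, "ay": 0, "az": 0}

```text
time_s: 10.42
tool_pos: [0.5036, 0.1914, 0.061]
orientation: [0.818, 0.575, 0.0, -0.001]
ft_force: [-8.1, 0.9, 19.5]
grip_width: 0.0356
grasp_force: 25.0
```

Request:
carry_out:
  targets:
    - {"x": 0, "y": 0, "z": -0.06, "ax": 0, "ay": 0, "az": 0}
    - {"x": 0, "y": 0, "z": 0, "ax": 0, "ay": 0, "az": 0}
    - {"x": 0, "y": 0, "z": 0.0075, "ax": 0, "ay": 0, "az": 0.19}
    - {"x": 0, "y": 0, "z": 0.0075, "ax": 0, "ay": 0, "az": 0.19}
    - {"x": 0, "y": 0, "z": 0.0075, "ax": 0, "ay": 0, "az": 0.19}
    - {"x": 0, "y": 0, "z": 0.0075, "ax": 0, "ay": 0, "az": 0.19}
    - {"x": 0, "y": 0, "z": 0, "ax": 0, "ay": 0, "az": 0}
    - {"x": 0, "y": 0, "z": 0, "ax": 0, "ay": 0, "az": 0}

```text
time_s: 11.08
tool_pos: [0.5034, 0.1914, 0.0612]
orientation: [0.916, 0.402, -0.0, -0.0]
ft_force: [-5.8, 1.2, 8.9]
grip_width: 0.0359
grasp_force: 25.0
```

Request:
carry_out:
  targets:
    - {"x": 0, "y": 0, "z": 0, "ax": 0, "ay": 0, "az": 0}
    - {"x": 0, "y": 0, "z": 0, "ax": 0, "ay": 0, "az": 0}
    - {"x": 0, "y": 0, "z": 0, "ax": 0, "ay": 0, "az": 0}
    - {"x": 0, "y": 0, "z": 0, "ax": 0, "ay": 0, "az": 0}
    - {"x": 0, "y": 0, "z": 0, "ax": 0, "ay": 0, "az": 0}
    - {"x": 0, "y": 0, "z": 0, "ax": 0, "ay": 0, "az": 0}
  fingers: 50

```text
time_s: 11.58
tool_pos: [0.5038, 0.1911, 0.0612]
orientation: [0.915, 0.402, 0.0, 0.0]
ft_force: [-0.0, -0.0, -0.2]
grip_width: 0.0468
grasp_force: 0.0
```

Request:
carry_out:
  targets:
    - {"x": 0, "y": 0, "z": 0, "ax": 0, "ay": 0, "az": 0}
    - {"x": 0, "y": 0, "z": 0, "ax": 0, "ay": 0, "az": 0}
    - {"x": 0, "y": 0, "z": 0, "ax": 0, "ay": 0, "az": 0}
    - {"x": 0, "y": 0, "z": 0, "ax": 0, "ay": 0, "az": 0}
    - {"x": 0, "y": 0, "z": 0, "ax": 0, "ay": 0, "az": 0}
    - {"x": 0, "y": 0, "z": 0, "ax": 0, "ay": 0, "az": 0}
  fingers: 20
  squeeze: 25

```text
time_s: 12.08
tool_pos: [0.5035, 0.1914, 0.0613]
orientation: [0.915, 0.403, -0.0, -0.0]
ft_force: [-4.5, 3.0, 4.9]
grip_width: 0.0357
grasp_force: 25.0
```

Request:
carry_out:
  targets:
    - {"x": 0, "y": 0, "z": 0.03, "ax": 0, "ay": 0, "az": 0}
    - {"x": 0, "y": 0, "z": 0, "ax": 0, "ay": 0, "az": 0}
    - {"x": 0, "y": 0, "z": 0, "ax": 0, "ay": 0, "az": 0}

```text
time_s: 12.33
tool_pos: [0.5037, 0.1915, 0.061]
orientation: [0.915, 0.403, 0.0, -0.0]
ft_force: [-7.3, 2.8, 17.0]
grip_width: 0.036
grasp_force: 25.0
```

Request:
carry_out:
  targets:
    - {"x": 0, "y": 0, "z": -0.03, "ax": 0, "ay": 0, "az": 0}
    - {"x": 0, "y": 0, "z": 0, "ax": 0, "ay": 0, "az": 0}
    - {"x": 0, "y": 0, "z": 0, "ax": 0, "ay": 0, "az": 0}
    - {"x": 0, "y": 0, "z": 0, "ax": 0, "ay": 0, "az": 0}
    - {"x": 0, "y": 0, "z": -0.5, "ax": 0, "ay": 0, "az": 0}
    - {"x": 0, "y": 0, "z": -1, "ax": 0, "ay": 0, "az": 0}
    - {"x": 0, "y": 0, "z": -1, "ax": 0, "ay": 0, "az": 0}
    - {"x": 0, "y": 0, "z": -1, "ax": 0, "ay": 0, "az": 0}
    - {"x": 0, "y": 0, "z": -1, "ax": 0, "ay": 0, "az": 0}
    - {"x": 0, "y": 0, "z": -1, "ax": 0, "ay": 0, "az": 0}
    - {"x": 0, "y": 0, "z": -1, "ax": 0, "ay": 0, "az": 0}
    - {"x": 0, "y": 0, "z": -1, "ax": 0, "ay": 0, "az": 0}
  fingers: 65

```text
time_s: 13.33
tool_pos: [0.5036, 0.1904, 0.2506]
orientation: [0.916, 0.402, -0.0, 0.0]
ft_force: [0.6, 0.4, 0.2]
grip_width: 0.061
grasp_force: 0.0
```

```bash
cat >> h.py <<'E'
yaw=.072
zt=np.array([np.sin(np.radians(35))*np.cos(yaw),np.sin(np.radians(35))*np.sin(yaw),-np.cos(np.radians(35))]); yt=np.array([np.sin(yaw),-np.cos(yaw),0])
G=Ro.from_matrix(np.array([np.cross(yt,zt),yt,zt]).T)
E
python3 -c "
from h import *
s=to([.47,.1,.25],G)
down=Ro.from_matrix(np.array([np.cross(yt,[0,0,-1]),yt,[0,0,-1]]).T)
to([.47,-.088,.25],down)
f=optics.grab_frame('scene');pickle.dump(f,open('F2.pkl','wb'))
cv2.imwrite('pics/k3.png',cv2.resize(f['img'][215:390,270:480],None,fx=3.4,fy=3.4,interpolation=cv2.INTER_CUBIC)[...,::-1])"
```

```text
t 13.3333 tcp [0.5036 0.1904 0.2506] shift units [-3.572  1.46   0.026] j [-1.475  0.351  1.258  1.903 -0.365  1.153 -0.825] f [0.6 0.4 0.2] m [-0.03  0.15 -0.04] w 0.061026425671447525 0.0
turn units [-0.44   1.11   1.397]
t 13.3333 tcp [0.5036 0.1904 0.2506] shift units [-9.107  6.55   0.026] j [-1.475  0.351  1.258  1.903 -0.365  1.153 -0.825] f [0.6 0.4 0.2] m [-0.03  0.15 -0.04] w 0.061026425671447525 0.0
turn units [0.    0.    1.442]
```

View pics/k3.png

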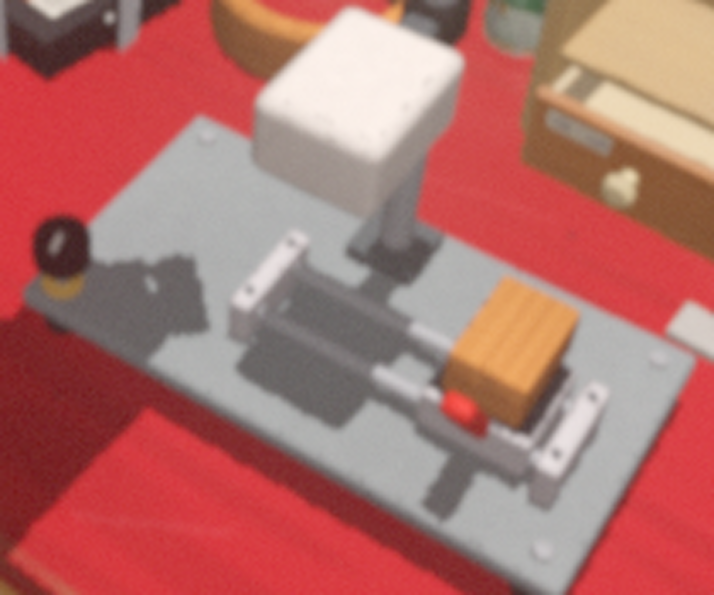

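The stand and carriage have not moved, the knob is lower, and its line now points the opposite way (about half a turn). The elbow joint is near its limit, so I'll unwind the wrist.

Request:
carry_out:
  targets:
    - {"x": 0, "y": 0, "z": 0, "ax": 0, "ay": 0, "az": -0.23}
    - {"x": 0, "y": 0, "z": 0, "ax": 0, "ay": 0, "az": -0.23}
    - {"x": 0, "y": 0, "z": 0, "ax": 0, "ay": 0, "az": -0.23}
    - {"x": 0, "y": 0, "z": 0, "ax": 0, "ay": 0, "az": -0.23}
    - {"x": 0, "y": 0, "z": 0, "ax": 0, "ay": 0, "az": -0.23}
    - {"x": 0, "y": 0, "z": 0, "ax": 0, "ay": 0, "az": -0.23}
    - {"x": 0, "y": 0, "z": 0, "ax": 0, "ay": 0, "az": -0.23}
    - {"x": 0, "y": 0, "z": 0, "ax": 0, "ay": 0, "az": -0.23}
    - {"x": 0, "y": 0, "z": 0, "ax": 0, "ay": 0, "az": -0.23}
    - {"x": 0, "y": 0, "z": 0, "ax": 0, "ay": 0, "az": -0.23}
    - {"x": 0, "y": 0, "z": 0, "ax": 0, "ay": 0, "az": -0.23}
    - {"x": 0, "y": 0, "z": 0, "ax": 0, "ay": 0, "az": -0.23}

```text
time_s: 14.38
tool_pos: [0.5038, 0.1905, 0.2493]
orientation: [0.418, 0.908, -0.0, 0.0]
ft_force: [-0.6, 0.8, -0.1]
grip_width: 0.0609
grasp_force: 0.0
```

Request:
carry_out:
  targets:
    - {"x": 0, "y": 0, "z": 0, "ax": 0, "ay": 0, "az": -0.225}
    - {"x": 0, "y": 0, "z": 0, "ax": 0, "ay": 0, "az": -0.225}
    - {"x": 0, "y": 0, "z": 0, "ax": 0, "ay": 0, "az": -0.225}
    - {"x": 0, "y": 0, "z": 0, "ax": 0, "ay": 0, "az": -0.225}
    - {"x": 0, "y": 0, "z": 0, "ax": 0, "ay": 0, "az": -0.225}
    - {"x": 0, "y": 0, "z": 0, "ax": 0, "ay": 0, "az": -0.225}
    - {"x": 0, "y": 0, "z": 0, "ax": 0, "ay": 0, "az": -0.225}
    - {"x": 0, "y": 0, "z": 0, "ax": 0, "ay": 0, "az": -0.225}

```text
time_s: 15.05
tool_pos: [0.5038, 0.1905, 0.2493]
orientation: [-0.04, 0.999, -0.0, 0.0]
ft_force: [0.1, -0.3, -0.4]
grip_width: 0.0608
grasp_force: 0.0
```

```bash
sed -i 's/^G=/yt=-yt\nG=/' h.py
python3 -c "
from h import *
down=Ro.from_matrix(np.array([np.cross(yt,[0,0,-1]),yt,[0,0,-1]]).T)
to([.46,-.088,.25],down)
print(G.as_matrix().round(3),G.as_quat())"
```

```text
t 15.05 tcp [0.5038 0.1905 0.2493] shift units [  2.629 -10.967  -0.027] j [-1.11   0.188  0.727  1.892 -0.139  1.112  1.32 ] f [ 0.1 -0.3 -0.4] m [ 0.06  0.01 -0.05] w 0.06079364215156048 0.0
turn units [-0.001  0.001  0.014]
[[-0.817 -0.072  0.572]
 [-0.059  0.997  0.041]
 [-0.574 -0.    -0.819]] [-0.03432639  0.95309901  0.01082307  0.30051096]
```

Request:
carry_out:
  targets:
    - {"x": 0.88, "y": -0.5, "z": 0, "ax": 0, "ay": 0, "az": 0}
    - {"x": 0.88, "y": -0.5, "z": 0, "ax": 0, "ay": 0, "az": 0}
    - {"x": 0.88, "y": -0.97, "z": 0, "ax": 0, "ay": 0, "az": 0}
    - {"x": 0, "y": -1, "z": 0, "ax": 0, "ay": 0, "az": 0}
    - {"x": 0, "y": -1, "z": 0, "ax": 0, "ay": 0, "az": 0}
    - {"x": 0, "y": -1, "z": 0, "ax": 0, "ay": 0, "az": 0}
    - {"x": 0, "y": -1, "z": 0, "ax": 0, "ay": 0, "az": 0}
    - {"x": 0, "y": -1, "z": 0, "ax": 0, "ay": 0, "az": 0}
    - {"x": 0, "y": -1, "z": 0, "ax": 0, "ay": 0, "az": 0}
    - {"x": 0, "y": -1, "z": 0, "ax": 0, "ay": 0, "az": 0}
    - {"x": 0, "y": -1, "z": 0, "ax": 0, "ay": 0, "az": 0}
    - {"x": 0, "y": -1, "z": 0, "ax": 0, "ay": 0, "az": 0}

```text
time_s: 16.05
tool_pos: [0.458, -0.0891, 0.2492]
orientation: [-0.037, 0.999, 0.0, 0.0]
ft_force: [0.3, 0.5, 0.8]
grip_width: 0.0613
grasp_force: 0.0
```

```bash
python3 -c "
from h import *
to([.4945,-.0876,.168],G)"
```

```text
t 16.05 tcp [ 0.458  -0.0891  0.2492] shift units [-1.459 -0.051  3.249] j [-9.270e-01  0.000e+00  1.009e+00  2.042e+00 -1.000e-03  1.099e+00
  1.727e+00] f [0.3 0.5 0.8] m [ 0.03 -0.04  0.02] w 0.06132564043204381 0.0
turn units [ 0.002 -1.165  0.002]
```

Request:
carry_out:
  targets:
    - {"x": 0, "y": 0, "z": 0, "ax": 0, "ay": -0.194, "az": 0}
    - {"x": 0, "y": 0, "z": 0, "ax": 0, "ay": -0.194, "az": 0}
    - {"x": 0, "y": 0, "z": 0, "ax": 0, "ay": -0.194, "az": 0}
    - {"x": 0, "y": 0, "z": 0, "ax": 0, "ay": -0.194, "az": 0}
    - {"x": 0, "y": 0, "z": 0, "ax": 0, "ay": -0.194, "az": 0}
    - {"x": 0, "y": 0, "z": 0, "ax": 0, "ay": -0.195, "az": 0}
    - {"x": 0, "y": 0, "z": 0, "ax": 0, "ay": 0, "az": 0}

```text
time_s: 16.63
tool_pos: [0.4544, -0.0889, 0.2465]
orientation: [-0.034, 0.957, 0.011, 0.288]
ft_force: [-0.0, -0.8, -1.5]
grip_width: 0.0611
grasp_force: 0.0
```

```bash
python3 -c "
from h import *
to([.4945,-.0876,.168],G)"
```

```text
t 16.6333 tcp [ 0.4544 -0.0889  0.2465] shift units [ 0.395 -0.064  3.502] j [-0.665 -0.47   0.602  2.442  0.476  0.543  1.264] f [-0.  -0.8 -1.5] m [-0.05  0.65 -0.01] w 0.06109622269004919 0.0
turn units [ 0.001 -0.05  -0.002]
```

Request:
carry_out:
  targets:
    - {"x": 0.05, "y": 0, "z": 0.5, "ax": 0, "ay": 0, "az": 0}
    - {"x": 0.05, "y": 0, "z": 0.5, "ax": 0, "ay": 0, "az": 0}
    - {"x": 0.05, "y": -0.02, "z": 0.5, "ax": 0, "ay": 0, "az": 0}
    - {"x": 0.05, "y": -0.02, "z": 0.5, "ax": 0, "ay": 0, "az": 0}
    - {"x": 0.05, "y": -0.02, "z": 0.5, "ax": 0, "ay": 0, "az": 0}
    - {"x": 0.05, "y": 0, "z": 0.5, "ax": 0, "ay": 0, "az": 0}
    - {"x": 0.05, "y": 0, "z": 0.5, "ax": 0, "ay": 0, "az": 0}
    - {"x": 0, "y": 0, "z": 0, "ax": 0, "ay": 0, "az": 0}

```text
time_s: 17.3
tool_pos: [0.4922, -0.0848, 0.1802]
orientation: [-0.037, 0.958, 0.011, 0.284]
ft_force: [-1.0, 0.3, -0.6]
grip_width: 0.0608
grasp_force: 0.0
```

```bash
python3 -c "
from h import *
to([.4945,-.0876,.168],G);to([.5403,-.0843,.1026],G)
f=optics.grab_frame('top')
cv2.imwrite('pics/t2.png',cv2.resize(f['img'][210:330,380:540],None,fx=5,fy=5,interpolation=cv2.INTER_CUBIC)[...,::-1])"
```

```text
t 17.3 tcp [ 0.4922 -0.0848  0.1802] shift units [ 0.197 -0.12   0.456] j [-0.362 -0.126  0.458  2.46  -0.203  0.231  1.94 ] f [-1.   0.3 -0.6] m [-0.05  0.59 -0.  ] w 0.06078404578834578 0.0
turn units [ 0.007 -0.066  0.007]
t 17.3 tcp [ 0.4922 -0.0848  0.1802] shift units [ 0.082 -0.132  3.65 ] j [-0.362 -0.126  0.458  2.46  -0.203  0.231  1.94 ] f [-1.   0.3 -0.6] m [-0.05  0.59 -0.  ] w 0.06078404578834578 0.0
turn units [ 0.007 -0.066  0.007]
```

View pics/t2.png

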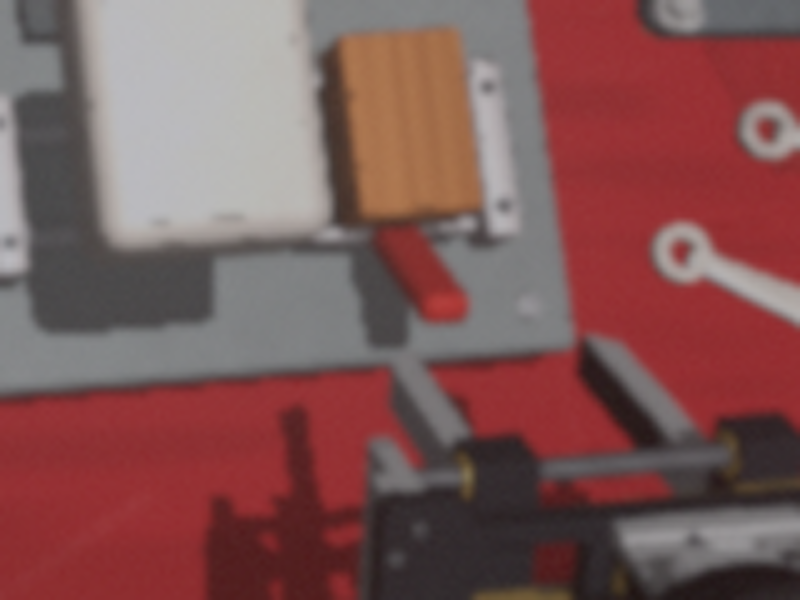

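The finger tips, at (405,365) and (595,345), sit in front of the red grip, whose end is at (442,300). The calculated approach line is good.

Request:
carry_out:
  targets:
    - {"x": 0.01, "y": -0.017, "z": 0.4, "ax": 0, "ay": 0, "az": 0}
    - {"x": 0.01, "y": -0.017, "z": 0.4, "ax": 0, "ay": 0, "az": 0}
    - {"x": 0.01, "y": -0.017, "z": 0.4, "ax": 0, "ay": -0.02, "az": 0}
    - {"x": 0.01, "y": -0.017, "z": 0.4, "ax": 0, "ay": -0.02, "az": 0}
    - {"x": 0.01, "y": -0.017, "z": 0.4, "ax": 0, "ay": -0.02, "az": 0}
    - {"x": 0.01, "y": -0.017, "z": 0.3, "ax": 0, "ay": 0, "az": 0}
    - {"x": 0, "y": 0, "z": 0, "ax": 0, "ay": 0, "az": 0}

```text
time_s: 17.93
tool_pos: [0.5212, -0.0753, 0.1457]
orientation: [-0.035, 0.956, 0.024, 0.289]
ft_force: [-0.4, -0.2, -0.1]
grip_width: 0.0613
grasp_force: 0.0
```

```bash
python3 -c "
from h import *
to([.5403,-.0843,.1026],G)"
```

```text
t 17.9333 tcp [ 0.5212 -0.0753  0.1457] shift units [ 0.34  -0.465  1.831] j [-0.234  0.031  0.353  2.449 -1.013  0.165  2.724] f [-0.4 -0.2 -0.1] m [-0.02  0.47 -0.02] w 0.06128314749830366 0.0
turn units [ 0.049 -0.045 -0.015]
```

```bash
cat > fk.py <<'E'
import numpy as np
from scipy.optimize import least_squares
from scipy.spatial.transform import Rotation as Ro
D=[([-1.412,.427,.074,1.607,-.034,1.111,-.067],[.2044,.6429,.2048],[.1533,.9882,-.0006,0]),
([-1.055,.197,.196,1.928,-.045,1.02,.423],[.3861,.3702,.2053],[.153,.988,0,0]),
([-.72,.208,.275,1.922,-.066,1.021,1.27],[.5048,.1917,.2052],[-.058,.998,0,0]),
([-.583,.38,.121,2.033,-.068,.732,2.105],[.5048,.1925,.068],[-.459,.888,0,0]),
([-.956,.445,.593,2.056,-.364,.742,.462],[.5052,.1921,.064],[.467,.884,0,0]),
([-1.475,.351,1.258,1.903,-.365,1.153,-.825],[.5036,.1904,.2506],[.916,.402,0,0]),
([-1.11,.188,.727,1.892,-.139,1.112,1.32],[.5038,.1905,.2493],[-.04,.999,0,0]),
([-.927,0,1.009,2.042,-.001,1.099,1.727],[.458,-.0891,.2492],[-.037,.999,0,0]),
([-.665,-.47,.602,2.442,.476,.543,1.264],[.4544,-.0889,.2465],[-.034,.957,.011,.288]),
([-.362,-.126,.458,2.46,-.203,.231,1.94],[.4922,-.0848,.1802],[-.037,.958,.011,.284]),
([-.234,.031,.353,2.449,-1.013,.165,2.724],[.5212,-.0753,.1457],[-.035,.956,.024,.289])]
def fk(q,p,s):
    z=lambda a:Ro.from_rotvec([0,0,a]); y=lambda a:Ro.from_rotvec([0,a,0])
    h,a1,a2,L,o7,x0,e1,e2,o1=p; R=z(s[0]*q[0]+o1); t=np.array([0,0,h])+R.apply([x0,0,0])
    R=R*y(q[1])*z(s[1]*q[2]); t=t+R.apply([e1,0,a1]); R=R*y(q[3]); t=t+R.apply([-e2,0,0])
    R=R*z(s[2]*q[4]); t=t+R.apply([0,0,a2]); R=R*y(q[5]); R=R*z(s[3]*q[6]+o7); return t+R.apply([0,0,L]),R
E
python3 - <<'E'
from fk import *
import itertools
best=None
for s in itertools.product([-1,1],repeat=4):
  for o in(0,1.57,3.14,-1.57):
    def res(p):
        e=[]
        for q,t,o_ in D:
            T,R=fk(q,p,s); e+=list((T-t)*10)+list((R.inv()*Ro.from_quat(o_)).as_rotvec())
        return e
    r=least_squares(res,[.3,.4,.4,.25,o,0,0,0,0],loss="soft_l1")
    if best is None or r.cost<best[0]: best=(r.cost,s,r.x,np.array(r.fun).reshape(-1,6))
print(best[0],best[1],best[2].round(4)); print(np.abs(best[3]).max(0)/[10,10,10,1,1,1])
np.save("p.npy",np.r_[best[2],best[1]])
E
```

```text
0.07514314866619576 (-1, -1, -1, -1) [ 2.7950e-01  5.3670e-01  5.0190e-01  3.5530e-01  1.4663e+00 -4.0000e-04
 -2.8000e-03  2.2800e-02 -1.0880e-01]
[0.01150219 0.01537694 0.01205995 0.06080957 0.00288136 0.01388099]
```

```bash
cat >> fk.py <<'E'
S=(-1,-1,-1,-1)
def fk2(q,p):
    z=lambda a:Ro.from_rotvec([0,0,a]); y=lambda a:Ro.from_rotvec([0,a,0])
    R=z(-q[0]+p[8]); t=np.array([0,0,p[0]])+R.apply([p[5],p[9],0])
    R=R*y(q[1]+p[10])*z(-q[2]+p[11]); t=t+R.apply([p[6],p[12],p[1]]); R=R*y(q[3]+p[13]); t=t+R.apply([p[7],p[14],0])
    R=R*z(-q[4]+p[15]); t=t+R.apply([0,0,p[2]]); R=R*y(q[5]+p[16]); t=t+R.apply([p[17],p[18],0]); R=R*z(-q[6]+p[4]); return t+R.apply([0,0,p[3]]),R
lo=np.array([-2.85,-.5,-1.23,.21,-1.02,.16,-2.73]); hi=np.array([2.85,2.14,1.37,2.46,4.16,2.05,2.73])
E
python3 - <<'E'
from fk import *
p0=np.zeros(19); p0[:9]=np.load("p.npy")[:9]; p0[7]*=-1
def res(p):
    e=[]
    for q,t,o_ in D:
        T,R=fk2(q,p); e+=list((T-t)*10)+list((R.inv()*Ro.from_quat(o_)).as_rotvec())
    return np.r_[e,(p-p0)*.003]
r=least_squares(res,p0); P=r.x; np.save("P.npy",P); print(P.round(3)); print((np.abs(r.fun[:66].reshape(-1,6)).max(0)/[10,10,10,1,1,1]).round(4))
from h import G,yaw
c=Ro.from_rotvec([0,0,np.pi]); w=np.array([np.cos(yaw),np.sin(yaw),0]); l=np.array([-w[1],w[0],0])
rng=np.random.default_rng(0)
for nm,pos in(("pre",np.array([.4945,-.0876,.168])),("grip",np.array([.5403,-.0843,.1026])),("stop",np.array([.5403,-.0843,.1026])+.11*l)):
  for fl in(0,1):
    GG=G*c if fl else G; sols=[]
    for k in range(60):
        m=.03
        f=lambda q:np.r_[(fk2(q,P)[0]-pos)*10,(fk2(q,P)[1].inv()*GG).as_rotvec(),.002*(q-(lo+hi)/2)/(hi-lo)]
        s=least_squares(f,rng.uniform(lo+.1,hi-.1),bounds=(lo+m,hi-m),max_nfev=60)
        if np.abs(s.fun[:6]).max()<.02: sols.append(s.x)
    u=[]
    for x in sols:
        if all(np.abs(x-y).max()>.3 for y in u): u.append(x)
    print(nm,fl,len(sols)); [print("  ",x.round(2)) for x in u[:5]]
E
```

```text
[ 2.840e-01  5.560e-01  4.950e-01  3.670e-01  1.571e+00 -1.000e-03
 -2.000e-03  0.000e+00  1.000e-03 -2.800e-02  0.000e+00  0.000e+00
 -1.800e-02 -0.000e+00 -1.800e-02 -1.000e-03  0.000e+00 -0.000e+00
 -0.000e+00]
[0.0003 0.0003 0.0005 0.0012 0.0016 0.0011]
pre 0 28
   [ 1.05 -0.01 -0.88  2.43 -0.88  0.19  2.64]
pre 1 26
   [ 1.05 -0.01 -0.88  2.43 -0.88  0.19 -0.5 ]
grip 0 29
   [ 1.11  0.34 -1.1   2.4   1.77  0.19  0.06]
grip 1 0
stop 0 36
   [ 0.88  0.34 -1.2   2.43  1.68  0.39 -0.13]
stop 1 0
```

```bash
cat > sim.py <<'E'
from fk import *
P=np.load("P.npy")
def jac(q):
    t0,R0=fk2(q,P); J=np.zeros((6,7))
    for i in range(7):
        d=np.array(q,float); d[i]+=1e-5; t,R=fk2(d,P); J[:3,i]=(t-t0)/1e-5; J[3:,i]=(R*R0.inv()).as_rotvec()/1e-5
    return J
def sim(q,rows,W=np.ones(7),ns=None,sub=2,tgt=None):
    q=np.array(q,float); T,R=fk2(q,P)
    for x in rows:
        x=np.array(x,float); T=T+R.apply(x[:3]*.025); R=R*Ro.from_rotvec(np.radians(30*x[3:]))
        for _ in range(sub):
            t,r=fk2(q,P); J=jac(q); e=np.r_[T-t,(R*r.inv()).as_rotvec()]
            Jp=np.diag(W)@J.T@np.linalg.inv(J@np.diag(W)@J.T+1e-5*np.eye(6)); dq=Jp@e
            if ns is not None: dq+=(np.eye(7)-Jp@J)@(ns[0]*(ns[1]-q)/sub)
            q=np.clip(q+dq,lo,hi)
    return q
E
python3 - <<'E'
from sim import *
Z=[0]*6
segs=[(D[0][0],[[-.85,-.68,0,0,0,0]]*12,D[1][0]),
(D[1][0],[[-.84,-.675,0,0,0,0]]*8+[[0,0,0,0,0,-.2]]*4,D[2][0]),
(D[2][0],[[0,0,.46,0,0,-.23]]*7+[[0,0,.46,0,0,0]]*5+[Z]*6,D[3][0]),
(D[5][0],[[0,0,0,0,0,-.23]]*12+[[0,0,0,0,0,-.225]]*8,D[6][0]),
(D[6][0],[[.88,-.5,0,0,0,0]]*2+[[.88,-.97,0,0,0,0]]+[[0,-1,0,0,0,0]]*9,D[7][0]),
(D[7][0],[[0,0,0,0,-.194,0]]*6+[Z],D[8][0]),
(D[8][0],[[.05,-.01,.5,0,0,0]]*7+[Z],D[9][0])]
mid=(lo+hi)/2; q0=np.array(D[0][0])
for n,kw in(("min",{}),("mid.02",dict(ns=(.02,mid))),("q0.02",dict(ns=(.02,q0))),("q0.1",dict(ns=(.1,q0)))):
    print(n)
    for a,rw,b in segs: print("  ",sim(a,rw,**kw).round(2),np.round(b,2))
E
```

```text
min
   [-1.06  0.2   0.19  1.93 -0.04  1.02  0.42] [-1.06  0.2   0.2   1.93 -0.04  1.02  0.42]
   [-0.72  0.21  0.28  1.92 -0.07  1.02  1.27] [-0.72  0.21  0.28  1.92 -0.07  1.02  1.27]
   [-0.58  0.38  0.12  2.03 -0.07  0.73  2.11] [-0.58  0.38  0.12  2.03 -0.07  0.73  2.1 ]
   [-1.11  0.19  0.73  1.89 -0.14  1.12  1.31] [-1.11  0.19  0.73  1.89 -0.14  1.11  1.32]
   [-0.92  0.01  1.01  2.04 -0.01  1.1   1.74] [-0.93  0.    1.01  2.04 -0.    1.1   1.73]
   [-0.68 -0.49  0.61  2.45  0.52  0.53  1.23] [-0.66 -0.47  0.6   2.44  0.48  0.54  1.26]
   [-0.9  -0.22  0.96  2.46  0.42  0.22  1.36] [-0.36 -0.13  0.46  2.46 -0.2   0.23  1.94]
mid.02
   [-0.89  0.2   0.    1.92  0.    1.03  0.38] [-1.06  0.2   0.2   1.93 -0.04  1.02  0.42]
   [-0.57  0.21  0.11  1.91 -0.03  1.02  1.23] [-0.72  0.21  0.28  1.92 -0.07  1.02  1.27]
   [-0.33  0.39 -0.19  2.02  0.1   0.75  1.95] [-0.58  0.38  0.12  2.03 -0.07  0.73  2.1 ]
   [-0.84  0.16  0.4   1.88 -0.07  1.12  1.24] [-1.11  0.19  0.73  1.89 -0.14  1.11  1.32]
   [-0.72  0.01  0.79  2.03 -0.01  1.1   1.73] [-0.93  0.    1.01  2.04 -0.    1.1   1.7
[... 769 characters left out ...]
7  0.22  1.31] [-0.36 -0.13  0.46  2.46 -0.2   0.23  1.94]
q0.1
   [-1.07  0.2   0.21  1.93 -0.05  1.02  0.42] [-1.06  0.2   0.2   1.93 -0.04  1.02  0.42]
   [-0.73  0.21  0.29  1.92 -0.07  1.02  1.27] [-0.72  0.21  0.28  1.92 -0.07  1.02  1.27]
   [-0.45  0.38 -0.03  2.03  0.02  0.74  2.03] [-0.58  0.38  0.12  2.03 -0.07  0.73  2.1 ]
   [-0.84  0.16  0.41  1.88 -0.07  1.12  1.24] [-1.11  0.19  0.73  1.89 -0.14  1.11  1.32]
   [-0.76  0.01  0.83  2.03 -0.01  1.1   1.73] [-0.93  0.    1.01  2.04 -0.    1.1   1.73]
   [-0.76 -0.5   0.65  2.45  0.61  0.57  1.14] [-0.66 -0.47  0.6   2.44  0.48  0.54  1.26]
   [-0.99 -0.28  1.03  2.46  0.64  0.26  1.15] [-0.36 -0.13  0.46  2.46 -0.2   0.23  1.94]
```

Run:
```python
from sim import *
from h import yaw
c=Ro.from_rotvec([0,0,np.pi]); w=np.array([np.cos(yaw),np.sin(yaw),0]); l=np.array([-w[1],w[0],0])
def Gl(a,fl):
    a=np.radians(a); z=np.sin(a)*w-np.cos(a)*np.array([0,0,1]); y=l; R=Ro.from_matrix(np.array([np.cross(y,z),y,z]).T); return R*c if fl else R
g=np.array([.5295,-.0851,.118]); rng=np.random.default_rng(0)
for lean in(28,35,42):
  for nm,off,back in(("pre",0,.07),("grip",0,0),("stop",.11,0)):
    for fl in(0,1):
      for j3 in(-1.1,-.7,-.3,.1,.5,.9,1.2):
        GG=Gl(lean,fl); pos=g+off*l+GG.as_matrix()[:,2]*(.0188-back); best=None
        for k in range(8):
            f=lambda q:np.r_[(fk2(q,P)[0]-pos)*10,(fk2(q,P)[1].inv()*GG).as_rotvec(),.05*(q[2]-j3)]
            q0=rng.uniform(lo,hi);q0[2]=j3
            s=least_squares(f,q0,bounds=(lo-.3,hi+.3),max_nfev=50)
            if np.abs(s.fun).max()<.01:
                mg=np.min(np.r_[s.x-lo,hi-s.x])
                if best is None or mg>best[0]: best=(mg,s.x)
        if best and best[0]>.02: print(lean,nm,fl,round(best[0],2),best[1].round(2))
```

```text
28 pre 0 0.13 [ 1.21  0.08 -1.1   2.32 -0.07  0.31  1.83]
28 pre 0 0.12 [ 0.81  0.04 -0.7   2.34 -0.22  0.3   1.95]
28 pre 0 0.1 [ 0.41  0.01 -0.3   2.36 -0.27  0.3   1.99]
28 pre 0 0.08 [ 0.   -0.01  0.1   2.38 -0.27  0.3   1.99]
28 pre 0 0.07 [-0.4  -0.03  0.5   2.39 -0.23  0.3   1.95]
28 pre 0 0.05 [-0.8  -0.08  0.9   2.41 -0.07  0.3   1.81]
28 pre 0 0.05 [-1.19 -0.27  1.2   2.41  0.53  0.38  1.26]
28 pre 1 0.13 [ 1.21  0.08 -1.1   2.32 -0.07  0.31 -1.31]
28 pre 1 0.12 [ 0.81  0.04 -0.7   2.34 -0.22  0.3  -1.19]
28 pre 1 0.1 [ 0.41  0.01 -0.3   2.36 -0.27  0.3  -1.16]
28 pre 1 0.08 [ 0.   -0.01  0.1   2.38 -0.27  0.3  -1.15]
28 pre 1 0.07 [-0.4  -0.03  0.5   2.39 -0.23  0.3  -1.19]
28 pre 1 0.05 [-0.77 -0.08  0.87  2.41 -0.09  0.3  -1.31]
28 grip 0 0.12 [ 1.08  0.34 -1.1   2.32  0.98  0.28  0.82]
28 grip 1 0.12 [ 1.08  0.34 -1.1   2.32  0.98  0.28 -2.32]
28 stop 0 0.1 [ 0.8   0.3  -1.1   2.36  1.19  0.36  0.34]
28 stop 0 0.07 [ 0.44  0.2  -0.7   2.37  1.    0.23  0.49]
28 stop 1 0.07 [ 0.44  0.2  -0.7   2.37  1.    0.23 -2.65]
35 grip 0 0.03 [ 1.11  0.34 -1.1   2.4   1.77  0.19  0.06]
```

```bash
cat > srch.py <<'E'
from sim import *
from h import yaw
w=np.array([np.cos(yaw),np.sin(yaw),0]); l=np.array([-w[1],w[0],0]); g=np.array([.5295,-.0851,.118]); bar=-np.sin(np.radians(35))*w+np.cos(np.radians(35))*np.array([0,0,1])
def Gl(a,al):
    a=np.radians(a); al=np.radians(al)+yaw; d=np.array([np.cos(al),np.sin(al),0]); z=np.sin(a)*d-np.cos(a)*np.array([0,0,1]); y=np.array([-d[1],d[0],0]); return Ro.from_matrix(np.array([np.cross(y,z),y,z]).T)
def pose(lean,al,off,s):  # TCP on the bar line, s m above grip point along the bar
    return g+off*l+bar*s, Gl(lean,al)
def ik(pos,GG,j3,q0,rng,n=6):
    best=(-9,None)
    for k in range(n):
        f=lambda q:np.r_[(fk2(q,P)[0]-pos)*10,(fk2(q,P)[1].inv()*GG).as_rotvec(),.05*(q[2]-j3)]
        s=least_squares(f,np.clip(np.array(q0)+rng.normal(0,.3*k+.01,7),lo-.2,hi+.2),bounds=(lo-.3,hi+.3),max_nfev=40)
        if np.abs(s.fun).max()<.01:
            mg=np.min(np.r_[s.x-lo,hi-s.x])
            if mg>best[0]: best=(mg,s.x)
    return best
E
cat > run.py <<'E'
from srch import *
rng=np.random.default_rng(1); q0=np.array([-.2,0,.3,2.38,-.3,.3,2.])
for lean in(24,28,32):
  for al in(-25,-10,0,15):
    for j3 in(-.3,.1,.5):
      m=[ik(*pose(lean,al,o,.004),j3,q0,rng,4) for o in(0,.11)]
      if min(m[0][0],m[1][0])>.03: print(lean,al,j3,[round(x[0],2) for x in m],m[0][1].round(2),m[1][1].round(2))
E
time python3 run.py
```

```text
24 -25 -0.3 [np.float64(0.15), np.float64(0.15)] [ 0.2   0.14 -0.3   2.31  0.62  0.39  0.58] [-0.08  0.14 -0.3   2.31  0.72  0.49  0.22]
24 -25 0.1 [np.float64(0.13), np.float64(0.13)] [-0.18  0.12  0.1   2.33  0.49  0.35  0.69] [-0.46  0.12  0.1   2.33  0.64  0.45  0.3 ]
24 -25 0.5 [np.float64(0.11), np.float64(0.11)] [-0.54  0.12  0.5   2.35  0.35  0.32  0.83] [-0.83  0.12  0.5   2.35  0.54  0.42  0.4 ]
24 -10 -0.3 [np.float64(0.13), np.float64(0.12)] [ 0.3   0.13 -0.3   2.32  0.27  0.29  1.24] [ 0.01  0.11 -0.3   2.34  0.57  0.35  0.68]
24 -10 0.1 [np.float64(0.11), np.float64(0.1)] [-0.08  0.12  0.1   2.34  0.08  0.27  1.41] [-0.37  0.09  0.1   2.36  0.45  0.33  0.79]
24 -10 0.5 [np.float64(0.11), np.float64(0.08)] [-0.45  0.12  0.5   2.35 -0.11  0.27  1.61] [-0.75  0.09  0.5   2.38  0.34  0.31  0.91]
24 0 -0.3 [np.float64(0.13), np.float64(0.12)] [ 0.37  0.14 -0.3   2.3  -0.07  0.29  1.78] [ 0.08  0.11 -0.3   2.34  0.32  0.29  1.14]
24 0 0.1 [np.float64(0.13), np.float64(0.1)] [-0.01  0.12  0.1   2.33 -0.27  0.29  1.97] [-0.31  0.09  0.1   2.36  0.17  0.28  1.28]
24 0 0.5 [np.fl
[... 411 characters left out ...]
64(0.1), np.float64(0.1)] [ 0.18  0.13 -0.3   2.36  0.87  0.33  0.3 ] [-0.12  0.13 -0.3   2.36  0.93  0.47 -0.01]
28 -25 0.1 [np.float64(0.08), np.float64(0.08)] [-0.2   0.11  0.1   2.38  0.78  0.29  0.39] [-0.5   0.11  0.1   2.38  0.86  0.43  0.05]
28 -25 0.5 [np.float64(0.06), np.float64(0.06)] [-0.57  0.11  0.5   2.4   0.66  0.26  0.51] [-0.87  0.11  0.5   2.4   0.79  0.39  0.12]
28 -10 -0.3 [np.float64(0.03), np.float64(0.07)] [ 0.3   0.12 -0.3   2.37  0.43  0.19  1.07] [-0.01  0.1  -0.3   2.39  0.83  0.29  0.4 ]
32 -25 -0.3 [np.float64(0.05), np.float64(0.06)] [ 0.15  0.12 -0.3   2.41  1.21  0.32 -0.05] [-0.17  0.13 -0.3   2.4   1.14  0.48 -0.26]
real	0m7.619s
user	0m7.900s
sys	0m0.106s
```

```bash
cat > run.py <<'E'
from srch import *
import sys; sys.path.insert(0,'.')
from h import to,r
s=r.read_state(); q=np.array(s["joint_pos"]); t,R=fk2(q,P); print("fk err",(t-s["tool_pos"]).round(4))
def path(q,pos,GG,n):
    t,R=fk2(q,P); d=R.inv().apply(pos-t)/.025; 
    rv=(R.inv()*GG).as_rotvec(degrees=True)/30
    # turn first about TCP, then shift
    k=max(1,int(np.ceil(np.abs(rv).max()/.2))); d2=GG.inv().apply(pos-t)/.025
    rows=[[0,0,0,*(rv/k)]]*k+[[*(d2/n),0,0,0]]*n
    print(" turn",rv.round(3),"rows",k," shift",d2.round(3),"rows",n)
    for i in range(len(rows)): q=sim(q,[rows[i]]); 
    q=sim(q,[[0]*6]*2); tt,RR=fk2(q,P); print("  q",q.round(2),"margin",round(np.min(np.r_[q-lo,hi-q]),3),"err",np.abs(tt-pos).max().round(4)); return q
for lean in (24,26):
    print("lean",lean); p,GG=pose(lean,0,0,.004); q1=path(q,p,GG,5); q2=path(q1,pose(lean,0,.11,.004)[0],GG,8)
E
python3 run.py
```

```text
fk err [-0.0001 -0.     -0.0001]
lean 24
 turn [ 0.051  0.322 -0.009] rows 2  shift [ 0.201 -0.416  0.977] rows 5
  q [-0.28  0.12  0.39  2.34 -0.44  0.29  2.14] margin 0.121 err 0.004
 turn [0.009 0.026 0.002] rows 1  shift [0.207 4.323 0.054] rows 8
  q [-0.7   0.09  0.52  2.38  0.01  0.27  1.44] margin 0.077 err 0.0
lean 26
 turn [ 0.051  0.255 -0.01 ] rows 2  shift [ 0.235 -0.416  0.97 ] rows 5
  q [-0.26  0.11  0.38  2.36 -0.51  0.25  2.22] margin 0.087 err 0.0018
 turn [0.004 0.012 0.001] rows 1  shift [0.095 4.361 0.022] rows 8
  q [-0.78  0.08  0.6   2.41  0.04  0.21  1.42] margin 0.047 err 0.0
```

Request:
carry_out:
  targets:
    - {"x": 0, "y": 0, "z": 0, "ax": 0.025, "ay": 0.16, "az": 0}
    - {"x": 0, "y": 0, "z": 0, "ax": 0.025, "ay": 0.16, "az": 0}
    - {"x": 0.07, "y": -0.14, "z": 0, "ax": 0, "ay": 0, "az": 0}
    - {"x": 0.07, "y": -0.14, "z": 0, "ax": 0, "ay": 0, "az": 0}
    - {"x": 0.06, "y": -0.14, "z": 0, "ax": 0, "ay": 0, "az": 0}
    - {"x": 0, "y": 0, "z": 0, "ax": 0, "ay": 0, "az": 0}

```text
time_s: 18.43
tool_pos: [0.5182, -0.0818, 0.1437]
orientation: [-0.034, 0.964, 0.028, 0.264]
ft_force: [-0.2, 0.1, 0.5]
grip_width: 0.0607
grasp_force: 0.0
```

```bash
cat > run2.py <<'E'
from run import *
E
python3 run.py; python3 -c "
from h import *; to([.5272,-.0853,.1213])"
```

```text
fk err [-0.0001  0.0001 -0.0001]
lean 24
 turn [ 0.068  0.223 -0.014] rows 2  shift [ 0.042 -0.165  0.961] rows 5
  q [-0.31  0.12  0.42  2.34 -0.43  0.3   2.13] margin 0.12 err 0.0005
 turn [0.001 0.003 0.   ] rows 1  shift [0.025 4.391 0.007] rows 8
  q [-0.72  0.09  0.55  2.38  0.    0.27  1.45] margin 0.076 err 0.0
lean 26
 turn [ 0.068  0.156 -0.015] rows 1  shift [ 0.076 -0.165  0.959] rows 5
  q [-0.28  0.11  0.39  2.37 -0.52  0.25  2.23] margin 0.09 err 0.0012
 turn [0.006 0.008 0.001] rows 1  shift [0.064 4.355 0.016] rows 8
  q [-0.8   0.08  0.62  2.41  0.02  0.21  1.43] margin 0.046 err 0.0
t 18.4333 tcp [ 0.5182 -0.0818  0.1437] shift units [ 0.155 -0.199  0.943] j [-0.254  0.04   0.397  2.415 -0.754  0.23   2.481] f [-0.2  0.1  0.5] m [-0.04  0.55 -0.02] w 0.06065471994204114 0.0
```

Moving as predicted. I'll finish the turn and go down over the bar.

Request:
carry_out:
  targets:
    - {"x": 0, "y": -0.08, "z": 0, "ax": 0.034, "ay": 0.11, "az": 0}
    - {"x": 0, "y": -0.08, "z": 0, "ax": 0.034, "ay": 0.11, "az": 0}
    - {"x": 0.01, "y": 0, "z": 0.24, "ax": 0, "ay": 0, "az": 0}
    - {"x": 0.01, "y": 0, "z": 0.24, "ax": 0, "ay": 0, "az": 0}
    - {"x": 0.01, "y": 0, "z": 0.24, "ax": 0, "ay": 0, "az": 0}
    - {"x": 0.01, "y": 0, "z": 0.24, "ax": 0, "ay": 0, "az": 0}
    - {"x": 0, "y": 0, "z": 0, "ax": 0, "ay": 0, "az": 0}

```text
time_s: 19.02
tool_pos: [0.5284, -0.08, 0.1205]
orientation: [-0.034, 0.973, 0.018, 0.227]
ft_force: [-0.6, -0.1, -0.9]
grip_width: 0.061
grasp_force: 0.0
```

```bash
python3 run.py|head -6; python3 -c "
from h import *; to([.5272,-.0853,.1213])
f=optics.grab_frame('top');g=optics.grab_frame('scene')
c=lambda f,x,y:cv2.resize(f['img'][y:y+100,x:x+100],None,fx=4,fy=4,interpolation=cv2.INTER_CUBIC)
cv2.imwrite('pics/t3.png',np.hstack([c(f,410,210),c(g,350,280)])[...,::-1])"
```

```text
fk err [-0.      0.0001 -0.    ]
lean 24
 turn [ 0.037  0.075 -0.01 ] rows 1  shift [ 0.043 -0.208 -0.057] rows 5
  q [-0.35  0.13  0.47  2.34 -0.45  0.3   2.15] margin 0.117 err 0.0
 turn [ 0.  0. -0.] rows 1  shift [2.000e-03 4.399e+00 1.000e-03] rows 8
  q [-0.78  0.09  0.61  2.39 -0.02  0.26  1.48] margin 0.074 err 0.0
t 19.0167 tcp [ 0.5284 -0.08    0.1205] shift units [ 0.041 -0.206 -0.062] j [-0.272  0.121  0.393  2.365 -0.599  0.258  2.299] f [-0.6 -0.1 -0.9] m [-0.02  0.45 -0.04] w 0.060974954745604486 0.0
```

View pics/t3.png

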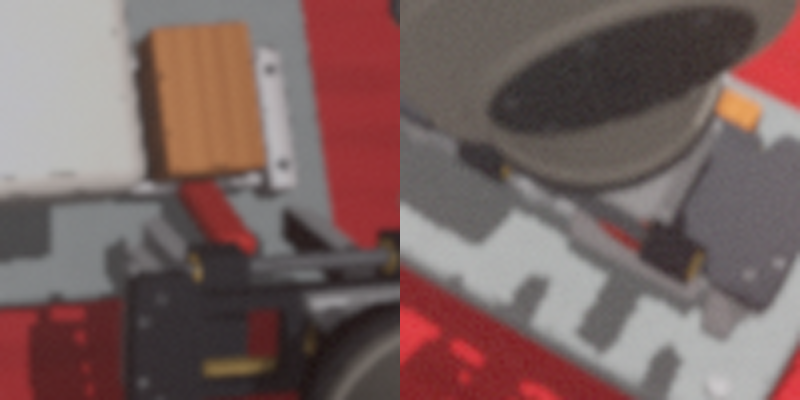

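The red bar, around (225,225) in the left crop, lies between the left finger (165,245) and the right finger (310,230). I'll narrow the fingers and push to the left.

Request:
carry_out:
  targets:
    - {"x": 0, "y": -0.1, "z": 0, "ax": 0.037, "ay": 0.075, "az": 0}
    - {"x": 0.04, "y": -0.1, "z": -0.06, "ax": 0, "ay": 0, "az": 0}
    - {"x": 0, "y": 0, "z": 0, "ax": 0, "ay": 0, "az": 0}
    - {"x": 0, "y": 0, "z": 0, "ax": 0, "ay": 0, "az": 0}
    - {"x": 0, "y": 0, "z": 0, "ax": 0, "ay": 0, "az": 0}
  fingers: 36
  squeeze: 5

```text
time_s: 19.53
tool_pos: [0.5271, -0.085, 0.1215]
orientation: [-0.032, 0.977, 0.009, 0.209]
ft_force: [0.8, 0.0, -0.3]
grip_width: 0.0345
grasp_force: 0.0
```

Request:
carry_out:
  targets:
    - {"x": 0, "y": 0.25, "z": 0, "ax": 0, "ay": 0, "az": 0}
    - {"x": 0, "y": 0.25, "z": 0, "ax": 0, "ay": 0, "az": 0}
    - {"x": 0, "y": 0.25, "z": 0, "ax": 0, "ay": 0, "az": 0}
    - {"x": 0, "y": 0.25, "z": 0, "ax": 0, "ay": 0, "az": 0}
    - {"x": 0, "y": 0.25, "z": 0, "ax": 0, "ay": 0, "az": 0}
    - {"x": 0, "y": 0.25, "z": 0, "ax": 0, "ay": 0, "az": 0}
    - {"x": 0, "y": 0.25, "z": 0, "ax": 0, "ay": 0, "az": 0}
    - {"x": 0, "y": 0.25, "z": 0, "ax": 0, "ay": 0, "az": 0}

```text
time_s: 20.2
tool_pos: [0.5235, -0.0355, 0.1214]
orientation: [-0.032, 0.978, 0.008, 0.208]
ft_force: [-1.8, -2.5, 0.3]
grip_width: 0.0343
grasp_force: 0.9
```

```bash
python3 run.py|head -6; python3 -c "
from h import *; to([.5272,-.0853,.1213])"
```

```text
fk err [ 0.      0.     -0.0001]
lean 24
 turn [ 0.001  0.002 -0.012] rows 1  shift [-0.003 -1.996  0.003] rows 5
  q [-0.35  0.13  0.47  2.34 -0.45  0.3   2.15] margin 0.117 err 0.0
 turn [-0.  0.  0.] rows 1  shift [-0.   4.4 -0. ] rows 8
  q [-0.78  0.09  0.61  2.39 -0.02  0.26  1.48] margin 0.074 err 0.0
t 20.2 tcp [ 0.5235 -0.0355  0.1214] shift units [-0.017 -1.998  0.003] j [-0.543  0.102  0.531  2.371 -0.269  0.272  1.855] f [-1.8 -2.5  0.3] m [-0.44  0.62 -0.2 ] w 0.03425435253451302 0.8926639705896378
```

Request:
carry_out:
  targets:
    - {"x": 0, "y": 0.2, "z": 0, "ax": 0, "ay": 0, "az": 0}
    - {"x": 0, "y": 0.2, "z": 0, "ax": 0, "ay": 0, "az": 0}
    - {"x": 0, "y": 0.2, "z": 0, "ax": 0, "ay": 0, "az": 0}
    - {"x": 0, "y": 0.2, "z": 0, "ax": 0, "ay": 0, "az": 0}
    - {"x": 0, "y": 0.2, "z": 0, "ax": 0, "ay": 0, "az": 0}
    - {"x": 0, "y": 0.2, "z": 0, "ax": 0, "ay": 0, "az": 0}
    - {"x": 0, "y": 0.2, "z": 0, "ax": 0, "ay": 0, "az": 0}
    - {"x": 0, "y": 0.2, "z": 0, "ax": 0, "ay": 0, "az": 0}
    - {"x": 0, "y": 0.2, "z": 0, "ax": 0, "ay": 0, "az": 0}
    - {"x": 0, "y": 0.2, "z": 0, "ax": 0, "ay": 0, "az": 0}

```text
time_s: 21.03
tool_pos: [0.52, 0.0143, 0.1213]
orientation: [-0.032, 0.978, 0.008, 0.208]
ft_force: [-1.2, -1.4, -0.2]
grip_width: 0.0342
grasp_force: 0.9
```

Request:
carry_out:
  targets:
    - {"x": 0, "y": 0.1, "z": 0, "ax": 0, "ay": 0, "az": 0}
    - {"x": 0, "y": 0.1, "z": 0, "ax": 0, "ay": 0, "az": 0}
    - {"x": 0, "y": 0.1, "z": 0, "ax": 0, "ay": 0, "az": 0}
    - {"x": 0, "y": 0.1, "z": 0, "ax": 0, "ay": 0, "az": 0}

```text
time_s: 21.37
tool_pos: [0.5198, 0.0245, 0.1216]
orientation: [-0.032, 0.978, 0.008, 0.208]
ft_force: [-1.0, -2.0, -0.3]
grip_width: 0.0341
grasp_force: 0.8
```

```bash
python3 -c "
from h import *; to([.5272,-.0853,.1213])"
```

```text
t 21.3667 tcp [0.5198 0.0245 0.1216] shift units [-0.005 -4.401 -0.   ] j [-0.782  0.091  0.611  2.386 -0.027  0.264  1.477] f [-1.  -2.  -0.3] m [-0.34  0.65 -0.12] w 0.034058131020969516 0.8088327012956142
```

Request:
carry_out:
  targets:
    - {"x": 0, "y": 0.08, "z": 0, "ax": 0, "ay": 0, "az": 0}
    - {"x": 0, "y": 0.08, "z": 0, "ax": 0, "ay": 0, "az": 0}
    - {"x": 0, "y": 0.08, "z": 0, "ax": 0, "ay": 0, "az": 0}

```text
time_s: 21.62
tool_pos: [0.5196, 0.0308, 0.1217]
orientation: [-0.032, 0.978, 0.008, 0.208]
ft_force: [-0.3, -1.2, -0.0]
grip_width: 0.0339
grasp_force: 0.8
```

Request:
carry_out:
  targets:
    - {"x": 0, "y": 0.06, "z": 0, "ax": 0, "ay": 0, "az": 0}
    - {"x": 0, "y": 0.06, "z": 0, "ax": 0, "ay": 0, "az": 0}
    - {"x": 0, "y": 0, "z": 0, "ax": 0, "ay": 0, "az": 0}

```text
time_s: 21.87
tool_pos: [0.5196, 0.0341, 0.1218]
orientation: [-0.033, 0.977, 0.008, 0.208]
ft_force: [-0.2, 0.3, -0.3]
grip_width: 0.034
grasp_force: 0.0
```

Request:
carry_out:
  targets:
    - {"x": 0, "y": 0.06, "z": 0, "ax": 0, "ay": 0, "az": 0}
    - {"x": 0, "y": 0.06, "z": 0, "ax": 0, "ay": 0, "az": 0}
    - {"x": 0, "y": 0, "z": 0, "ax": 0, "ay": 0, "az": 0}

```text
time_s: 22.12
tool_pos: [0.5194, 0.0369, 0.1218]
orientation: [-0.032, 0.977, 0.008, 0.208]
ft_force: [-0.7, -0.7, 0.9]
grip_width: 0.0339
grasp_force: 0.2
```

Request:
carry_out:
  targets:
    - {"x": 0, "y": 0.06, "z": 0, "ax": 0, "ay": 0, "az": 0}
    - {"x": 0, "y": 0.06, "z": 0, "ax": 0, "ay": 0, "az": 0}
    - {"x": 0, "y": 0, "z": 0, "ax": 0, "ay": 0, "az": 0}

```text
time_s: 22.37
tool_pos: [0.5191, 0.0398, 0.1218]
orientation: [-0.032, 0.977, 0.008, 0.208]
ft_force: [0.2, -1.8, -0.1]
grip_width: 0.0339
grasp_force: 0.9
```

Request:
carry_out:
  targets:
    - {"x": 0, "y": 0.06, "z": 0, "ax": 0, "ay": 0, "az": 0}
    - {"x": 0, "y": 0.06, "z": 0, "ax": 0, "ay": 0, "az": 0}
    - {"x": 0, "y": 0, "z": 0, "ax": 0, "ay": 0, "az": 0}

```text
time_s: 22.62
tool_pos: [0.5188, 0.0418, 0.1217]
orientation: [-0.032, 0.978, 0.008, 0.208]
ft_force: [1.5, -10.5, 0.4]
grip_width: 0.0371
grasp_force: 5.0
```

```bash
python3 -c "
from h import *; to([.5272,-.0853,.1213])
f=optics.grab_frame('top');pickle.dump(f,open('F3.pkl','wb'))
cv2.imwrite('pics/t4.png',cv2.resize(f['img'][180:300,300:500],None,fx=4,fy=4,interpolation=cv2.INTER_CUBIC)[...,::-1])"
```

```text
t 22.6167 tcp [0.5188 0.0418 0.1217] shift units [ 0.000e+00 -5.095e+00  4.000e-03] j [-0.849  0.092  0.633  2.386  0.04   0.267  1.37 ] f [  1.5 -10.5   0.4] m [-2.17 -0.08 -0.88] w 0.03705371993364793 5.004498213529587
```

Request:
carry_out:
  targets:
    - {"x": 0, "y": -0.15, "z": 0, "ax": 0, "ay": 0, "az": 0}
    - {"x": 0, "y": -0.13, "z": 0, "ax": 0, "ay": 0, "az": 0}
    - {"x": 0, "y": 0, "z": 0, "ax": 0, "ay": 0, "az": 0}
    - {"x": 0, "y": 0, "z": -0.3, "ax": 0, "ay": 0, "az": 0}
    - {"x": 0, "y": 0, "z": -0.3, "ax": 0, "ay": 0, "az": 0}
    - {"x": 0, "y": 0, "z": -0.4, "ax": 0, "ay": 0, "az": 0}
    - {"x": 0, "y": 0, "z": -0.4, "ax": 0, "ay": 0, "az": 0}
    - {"x": 0, "y": 0, "z": -0.4, "ax": 0, "ay": 0, "az": 0}
    - {"x": 0, "y": 0, "z": -0.4, "ax": 0, "ay": 0, "az": 0}
    - {"x": 0, "y": 0, "z": 0, "ax": 0, "ay": 0, "az": 0}

```text
time_s: 23.5
tool_pos: [0.4971, 0.0344, 0.1734]
orientation: [-0.032, 0.977, 0.009, 0.209]
ft_force: [1.0, 1.0, -0.0]
grip_width: 0.0337
grasp_force: 0.0
```

```bash
python3 -c "
from h import *; to([.5272,-.0853,.1213])
f=optics.grab_frame('top');g=optics.grab_frame('scene');pickle.dump((f,g),open('F4.pkl','wb'))
c=lambda f,x,y,w,h,k:cv2.resize(f['img'][y:y+h,x:x+w],None,fx=k,fy=k,interpolation=cv2.INTER_CUBIC)
F=pickle.load(open('F0.pkl','rb'))
cv2.imwrite('pics/t5.png',np.vstack([np.hstack([c(F['top'],300,180,200,120,2),c(f,300,180,200,120,2)]),np.hstack([c(F['scene'],270,215,210,175,1.905)[:,:400],c(g,270,215,210,175,1.905)[:,:400]])])[...,::-1])"
```

```text
t 23.5 tcp [0.4971 0.0344 0.1734] shift units [ 0.041 -4.865  2.241] j [-0.895 -0.098  0.625  2.376  0.311  0.447  1.122] f [ 1.  1. -0.] m [ 0.01  0.33 -0.04] w 0.033714333335757726 0.0
```

View pics/t5.png

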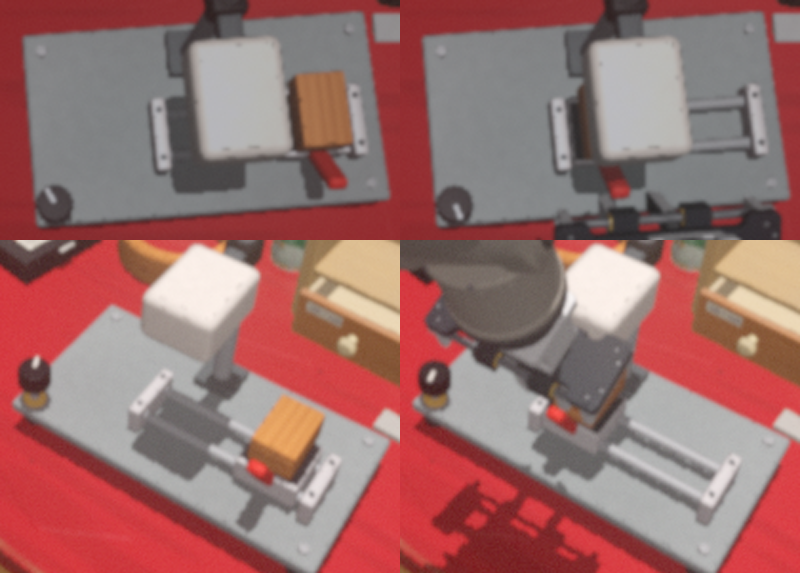

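The carriage is at the stop under the head, with the red grip at (615,185) in the upper right crop. The stand has not moved and the gripper is clear.

```bash
python3 -c "
from h import *; print(job.sign_off())"
```

```text
the job is handed in; nothing more can be done
None
```

I screwed the adjustable foot down to level, pushed the carriage to its stop under the camera head and let go, then handed the job in at about 24 s; no verdict was returned, but by push test and image the foot is within about 0.2 rad of level.

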